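Put the washed tumblers and spatula away to dry

TASK

Finish the washing-up: turn the red and the blue tumbler upside down over the drying pegs of their own colours, set down gently with the rim on the peg's foot, and lay the spatula's handle in both forks of its rest. Leave the green tumbler and the other kitchen things where they are.

Things in the scene. Friction and masses are not known exactly. Their poses are not given: they have to be found in the camera images.
- red_tumbler: red eight-sided plastic tumbler, white rim, straight sides: 56 mm across flats, 100 mm long, bore 50 mm wide and 95 deep; 130 g. Starts lying on a flat (axis 28 mm up), mouth away from the robot, turned 5 to 52 degrees to the left of straight ahead. Origin: centre of the outside of its base; z axis from base to mouth
- red_tumbler_rim (a point): centre of the mouth of the red tumbler, in the plane of its rim, 100 mm from the base
- blue_tumbler: blue eight-sided plastic tumbler, white rim, straight sides: 56 mm across flats, 100 mm long, bore 50 mm wide and 95 deep; 130 g. Starts lying on a flat (axis 28 mm up), mouth away from the robot, turned 5 to 52 degrees to the left of straight ahead. Origin: centre of the outside of its base; z axis from base to mouth
- blue_tumbler_rim (a point): centre of the mouth of the blue tumbler, in the plane of its rim, 100 mm from the base
- green_tumbler: third tumbler, the same but green, already inverted on the green peg; leave alone. Origin: centre of its base, now on top
- red_peg: red upright drying peg, fixed on the aluminium tray: 34 mm thick, tapering over its last 16 mm to 18 mm; dark round foot 84 mm across and 6 mm thick. Origin: underside centre of the foot (10 mm above the counter); z up; foot's top at 6 mm, peg's tip at 76 mm. The three pegs stand in a row 110 mm apart, in any order
- blue_peg: blue upright drying peg, fixed on the aluminium tray: 34 mm thick, tapering over its last 16 mm to 18 mm; dark round foot 84 mm across and 6 mm thick. Origin: underside centre of the foot (10 mm above the counter); z up; foot's top at 6 mm, peg's tip at 76 mm. The three pegs stand in a row 110 mm apart, in any order
- green_peg: green upright drying peg, fixed on the aluminium tray: 34 mm thick, tapering over its last 16 mm to 18 mm; dark round foot 84 mm across and 6 mm thick. Origin: underside centre of the foot (10 mm above the counter); z up; foot's top at 6 mm, peg's tip at 76 mm. The three pegs stand in a row 110 mm apart, in any order, and this one carries the green tumbler
- rack: aluminium drip tray under the pegs, fixed: 110 x 330 mm, floor 10 mm thick, rim to 16 mm high. Origin: centre of its underside on the counter; the row of pegs runs along its y axis through the centre
- spatula: cook's spatula lying flat on the counter on the robot's side of the tumblers: wooden handle 190 mm long (from x = -110 to +80 mm), 16 mm wide, 14 mm thick; orange blade from x = 78 to 148 mm, 48 mm wide, 6 mm thick. Origin: on the underside of the handle, at the point of balance; x axis along the handle to the blade, z up
- rest: spatula rest, fixed: wooden base 130 x 50 x 10 mm with two steel forks 10 mm thick at x = -45 and +45 mm. Each fork has a slot 23 mm wide whose floor is 68 mm above the counter; straight to 84 mm, then prongs flaring outwards to 95 mm high, 50 mm over all. Origin: centre of its underside; the handle lies along its x axis
- rest_seat (a point): on the axis of the rest, midway between the forks, level with the slot floors (68 mm above the counter); where the underside of the handle is to lie. Axes as the rest's
- salt_jar: glass salt jar, 44 mm across, 70 mm high, beyond the tumblers; bystander. Origin: underside centre
- mill: dark wooden pepper mill, 48 mm across, 190 mm high; bystander. Origin: underside centre
- oil: green oil bottle, 60 mm across, 230 mm high; bystander. Origin: underside centre
- mug: white mug, 80 mm across, 90 mm high; bystander. Origin: underside centre

How it is judged:
At the end, for the whole second after the job is handed in: Red and blue tumblers upside down on pegs of their colour: within 12 mm of the peg axis, 3.5 deg of upright, rim on the foot within 3 mm. Spatula right side up in both slots, either way round: balance point within 25 mm along, 6 mm across, 4 mm in height; 0.1 rad. All released, at rest (angle between each of red_tumbler, blue_tumbler's own z axis and vertical above 3.08 rad and horizontal distance between red_tumbler and red_peg below 0.012 m and z of red_tumbler_rim in the frame of red_peg between 0.003 and 0.009 m and linear speed of each of red_tumbler, blue_tumbler, spatula below 0.02 m/s and horizontal distance between blue_tumbler and blue_peg below 0.012 m and z of blue_tumbler_rim in the frame of blue_peg between 0.003 and 0.009 m and x of spatula in the frame of rest_seat between -0.025 and 0.025 m and y of spatula in the frame of rest_seat between -0.006 and 0.006 m and z of spatula in the frame of rest_seat between -0.004 and 0.004 m and angle between the x axis of spatula and the x axis of rest, either way round below 0.1 rad and angle between spatula's own z axis and vertical below 0.1 rad); the robot touches nothing.
It fails at once if the salt jar, mill, oil bottle or mug is pushed more than 30 mm or tipped more than 20 degrees (distance of any of salt_jar, mill, oil, mug from where it was at the start of the episode above 0.03 m or angle between any of salt_jar, mill, oil, mug's own z axis and vertical above 0.35 rad).
It fails at once if the green tumbler is moved more than 20 mm or tipped more than 15 degrees (distance of green_tumbler from where it was at the start of the episode above 0.02 m or angle between green_tumbler's own z axis and vertical below 2.88 rad).
It fails at once if the red or blue tumbler is dropped or rammed on a peg or the tray (over 40 N) (contact force between any of red_tumbler, blue_tumbler and red_peg above 40 N or contact force between any of red_tumbler, blue_tumbler and blue_peg above 40 N or contact force between any of red_tumbler, blue_tumbler and green_peg above 40 N or contact force between any of red_tumbler, blue_tumbler and rack above 40 N).
It also fails if it takes over 72 s, if anything falls off the work surface, if the arm or the gripper's body presses on something with over 40 N, if the wrist force passes 120 N, or if a joint passes its speed limit or range.

ROBOT

A 6-joint arm with a two-finger parallel gripper is mounted at the origin on the work surface. World frame = base frame: x ahead of the robot, y to its left, z up, the work surface at z = 0. Lengths are in m, angles in rad, forces in N, time in s.
With the tool pointing down it reaches from about 0.25 to 0.725 m from the base axis. Payload 4 kg.
Tool frame: the origin (TCP) lies between the finger pads; the fingertips stand 17 mm ahead of it and the grasp point (between the pads) lies 2 mm behind it; z points along the fingers, x is the direction in which the jaws open and shut, and the axes are right-handed (so a half turn about z gives the same grasp; the last joint's range is limited). The gripper opens to 85 mm and grips with 20 to 120 N. Pads are 22 mm wide; open, the fingers measure 114 mm over their backs; the gripper's body (76 mm by 85 mm) begins 54 mm behind the grasp point. The pads swing forward as they close: fully open they stand 13 mm farther back than shut.
Start: joints at [-1.275, 0.241, 0.005, 1.335, 0, 1.571], TCP at [0.146, -0.478, 0.248] pointing down, gripper open.
Joint ranges: [-2.72, 2.72], [-1.05, 1.87], [-1.09, 1.28], [-1.99, 2.15], [-1.42, 1.44], [-3.14, 3.14]. Speed limits (rad/s): [2.79, 2.79, 3.14, 3.14, 3.14, 3.14].

INTERFACE

Orientations are given as a unit quaternion [x, y, z, w].
In Python, from workcell import telemetry, cams, workorder gives the robot as it stands. The module is installed in compiled form; this text tells all that it offers.
- The arm moves only by the tool apply_moves, never from a script. Its argument "moves" is a list that holds one entry, the list of rows, each a list of 4 numbers: the shift along the tool's x, y, z in mm, then the turn about the tool's z in degrees. A call has exactly 10 rows; each row shifts and turns the pose as measured when the row begins, along the tool's axes as they then stand; what a row does not reach is not made up. A row lasts 1/10 s, in which the tool goes at most 50 mm and 8.59 degrees, less where a joint would pass 70% of its speed; a pose out of reach is approached as far as the arm can. A call with a gripper value outside its range is refused whole. "hand" is the gripper's target within -1 to 1 (fully open at 1, half-way at 0, shut at -1), set as the call begins (left out, the last holds). The fingers move at their own pace and stop on an object; the grip force is fixed at half the most. Time passes only in rows, so rows that do not move let the fingers close, or fill a call up. It gives the time, the measured TCP pose, the force and the opening at its end, in the units of the state.
- telemetry.get_obs(): the state, without advancing time (a new reading comes with each control period).
- cams.camera(name): name is "scene" or "side" or "wrist"; returns a dict with "color" (480x640x3 uint8, red, green, blue), "fovy" (degrees; the focal length in pixels is half the picture's height over the tangent of half this angle, whatever the lens; pixels are square), "cx", "cy" (the principal point, pixels), "camera_from_world" (4x4, takes a point from world to camera coordinates). Camera axes: x right, y down, z forward; pixel columns grow to the right and rows downward; lengths in m; the calibration is good to about 2 mm. A picture is of the moment at which its call begins. There is no depth.
- workorder.job_done(): hands the job in, once; it reports no verdict.
The state is a dict: "clock": time; "joint_pos": joint angles; "joint_vel": joint speeds; "tau": joint torques, N m; "eef_pos": TCP position; "tool_rot": TCP orientation; "ft_force": force on the tool from outside, world axes, zero at the start; "ft_torque": the same for the moment, N m; "grip_width": finger opening in m.
Only numpy, scipy, OpenCV 4.12 (cv2) and the standard library are available. Lean on these libraries where they do the work, as an engineer would, in place of code of your own. Each camera call takes 0.05 s, during which the arm holds its last target. There are 200 camera calls.

## Working session

There is one attempt and no reset: what is moved stays moved. The work goes in short steps, Python scripts to look and compute and a tool call to move; the robot and the scene stay as the last step left them, time stands still between calls to the robot, and variables do not carry over. Pictures are saved under pics/ and viewed, about 8 in all and at most 12, crops included, and the job is handed in when it is done.

Besides the shell and the picture viewer there is one more tool, called after "Call:" in YAML: its name, and indented under it one key for each argument. apply_moves: Moves the arm, as the interface text tells. Its arguments: {"type":"object","properties":{"moves":{"type":"array"},"hand":{"type":"number"}},"required":["moves"]}

```bash
mkdir -p pics
cat > h.py <<'E'
import numpy as np, cv2
from scipy.spatial.transform import Rotation as R
from workcell import telemetry, cams, workorder
def snap(n,f):
    c=cams.camera(n); cv2.imwrite(f'pics/{f}.png',c['color'][:,:,::-1]); np.savez(f'pics/{f}.npz',**{k:c[k] for k in('fovy','cx','cy','camera_from_world')}); return c
def px2w(f,pts,z):
    c=np.load(f'pics/{f}.npz'); T=c['camera_from_world']; fl=240/np.tan(np.radians(c['fovy'])/2)
    o=-T[:3,:3].T@T[:3,3]; out=[]
    for u,v in pts:
        d=T[:3,:3].T@np.array([(u-c['cx'])/fl,(v-c['cy'])/fl,1]); out.append((o+d*(z-o[2])/d[2])[:2])
    return np.round(out,4)
def w2px(f,P):
    c=np.load(f'pics/{f}.npz'); T=c['camera_from_world']; fl=240/np.tan(np.radians(c['fovy'])/2)
    q=np.atleast_2d(P)@T[:3,:3].T+T[:3,3]; return np.round(np.c_[q[:,0]/q[:,2]*fl+c['cx'],q[:,1]/q[:,2]*fl+c['cy']],1)
def st():
    s=telemetry.get_obs(); M=R.from_quat(s['tool_rot']).as_matrix()
    print(s['clock'],np.round(s['eef_pos'],4),'x',np.round(M[:,0],3),'z',np.round(M[:,2],3),'w',s['grip_width'],'F',np.round(s['ft_force'],1),'q',np.round(s['joint_pos'],2)); return s,M
E
python3 - <<'E'
from h import *
for n in('scene','side','wrist'):
    c=snap(n,n+'0'); T=c['camera_from_world']; print(n,c['fovy'],c['cx'],c['cy'],np.round(-T[:3,:3].T@T[:3,3],3),np.round(T[2,:3],2))
st()
E
```

```text
scene 52.7510375709353 315.59241611048486 242.5661103561325 [1.124 0.063 1.02 ] [-0.49 -0.03 -0.87]
side 42.931950342185914 316.26690226692415 241.98342541454008 [0.386 0.895 0.823] [ 0.17 -0.77 -0.62]
wrist 68.68714965219633 318.16076237783466 234.13336519886988 [ 0.213 -0.458  0.374] [-0.26 -0.08 -0.96]
0.15 [ 0.1456 -0.4779  0.2476] x [ 0.292 -0.957 -0.002] z [-0.     0.002 -1.   ] w 0.08541646150011573 F [ 0.1 -0.5 -0.4] q [-1.27  0.24  0.    1.34 -0.    1.57]
```

View pics/scene0.png

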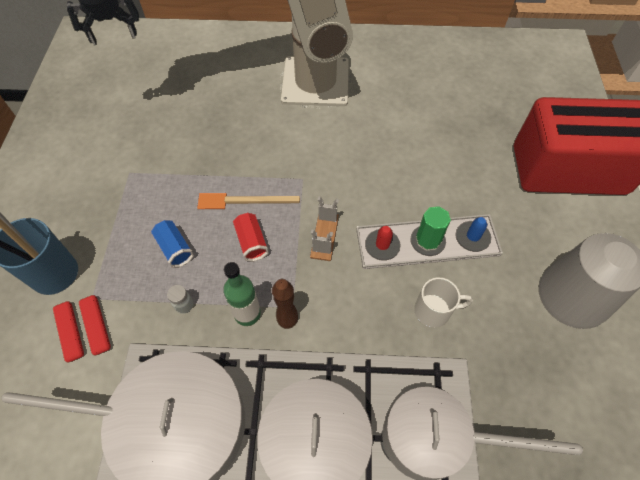

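View pics/side0.png

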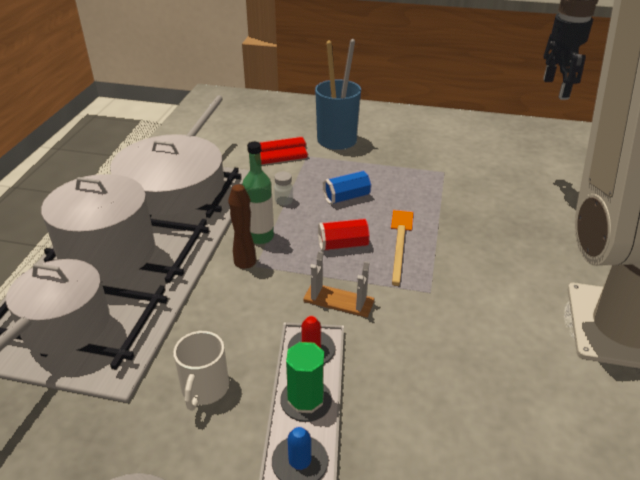

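Run:
```python
import cv2
a=cv2.imread('pics/scene0.png')
cv2.imwrite('pics/cropA.png',cv2.resize(a[182:274,145:345],None,fx=4,fy=4,interpolation=cv2.INTER_CUBIC))
cv2.imwrite('pics/cropB.png',cv2.resize(a[195:275,305:505],None,fx=4,fy=4,interpolation=cv2.INTER_CUBIC))
```

```text
(no output)
```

View pics/cropA.png

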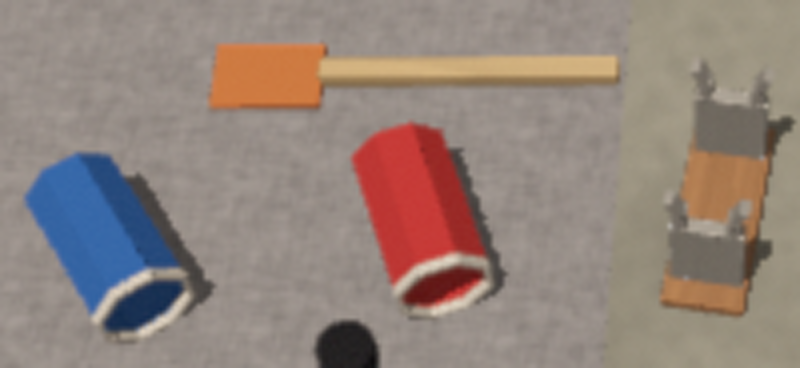

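View pics/cropB.png

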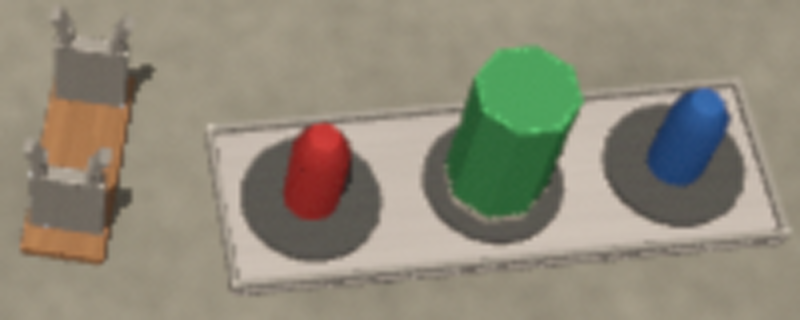

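```bash
cat > fit.py <<'E'
from h import *
from scipy.optimize import minimize
A=lambda L,ox=145,oy=182:[(ox-.0+(u+.5)/4-.5,oy+(v+.5)/4-.5) for u,v in L]
B=lambda L:A(L,305,195)
p=lambda L,z:px2w('scene0',L,z)
f=p(B([(311,198),(493,181),(674,164)]),.016); print('feet red,green,blue',f.tolist(),np.linalg.norm(np.diff(f,axis=0),axis=1))
t=p(B([(208,126),(738,82),(788,238),(235,290)]),.016); print('tray ctr',t.mean(0))
s=p(A([(731,95),(708,226)]),.068); print('slots',s.tolist(),np.linalg.norm(s[0]-s[1]),s.mean(0))
print('tips',p(A([(703,68),(764,76),(674,202),(744,208)]),.095).tolist())
h=p(A([(616,66),(320,70)]),.014); print('handle',h.tolist(),np.linalg.norm(h[0]-h[1]))
print('blade',p(A([(218,44),(326,44),(322,106),(210,106)]),.006).tolist())
k=np.arange(8)*np.pi/4+np.pi/8; r=.028/np.cos(np.pi/8)
def verts(q):
    x,y,a=q; ax=np.array([np.cos(a),np.sin(a),0]); sd=np.array([-np.sin(a),np.cos(a),0])
    ring=r*np.cos(k)[:,None]*sd+(r*np.sin(k)[:,None]+0)*np.array([0,0,1])+np.array([x,y,.028])
    return np.r_[ring-.05*ax,ring+.05*ax]
def mask(n,box,red):
    im=cv2.imread(f'pics/{n}.png').astype(int); b,g,rr=im[...,0],im[...,1],im[...,2]
    m=(rr-np.maximum(b,g)>50) if red else (b-rr>45)
    m|=(im.min(2)>165)
    w=np.zeros(m.shape,bool); u0,v0,u1,v1=box; w[v0:v1,u0:u1]=m[v0:v1,u0:u1]
    nn,l,stt,_=cv2.connectedComponentsWithStats(w.astype(np.uint8)); j=1+np.argmax(stt[1:,4]); c=np.argwhere(l==j)[:,::-1]
    o=np.zeros(m.shape,np.uint8); cv2.fillConvexPoly(o,cv2.convexHull(c.astype(np.int32)),1); return o
for nm,red,bx,g in(('red',1,{'scene0':(225,205,280,265),'side0':(314,215,374,254)},(.5,-.15)),('blue',0,{'scene0':(145,215,200,270),'side0':(318,168,375,208)},(.5,-.35))):
    ms={n:mask(n,b,red) for n,b in bx.items()}
    def cost(q,names):
        s=0
        for n in names:
            hp=cv2.convexHull((w2px(n,verts(q))).astype(np.float32)); o=np.zeros((480*4,640*4),np.uint8)
            cv2.fillConvexPoly(o,np.round(hp*64+24).astype(np.int32),1,shift=4); o=cv2.resize(o.astype(np.float32),(640,480),interpolation=cv2.INTER_AREA)
            s+=1-np.minimum(o,ms[n]).sum()/np.maximum(o,ms[n]).sum()
        return s
    for names in (['scene0'],['side0'],['scene0','side0']):
        m0=np.argwhere(ms['scene0'])[:,::-1].mean(0); x0=p([m0],.028)[0]
        best=min((minimize(cost,[*x0,a],args=(names,),method='Nelder-Mead',options=dict(initial_simplex=[[*x0,a],[x0[0]+.01,x0[1],a],[x0[0],x0[1]+.01,a],[*x0,a+.2]])) for a in(.2,.5,.8)),key=lambda z:z.fun)
        print(nm,names,np.round(best.x,4),np.degrees(best.x[2]).round(1),round(best.fun,3))
E
python3 fit.py
```

```text
feet red,green,blue [[0.5557, 0.1875], [0.539, 0.296], [0.5223, 0.4049]] [0.10977768 0.11017305]
tray ctr [0.5397  0.29625]
slots [[0.4861, 0.0534], [0.5758, 0.0437]] 0.09022294608357677 [0.53095 0.04855]
tips [[0.4862, 0.0368], [0.4902, 0.0722], [0.5769, 0.0248], [0.579, 0.0637]]
handle [[0.4312, -0.0202], [0.4427, -0.2061]] 0.18625536233891363
blade [[0.4202, -0.2764], [0.4171, -0.2073], [0.4644, -0.2031], [0.4676, -0.2735]]
red ['scene0'] [ 0.542  -0.1332  0.4022] 23.0 0.2
red ['side0'] [ 0.5527 -0.1287  0.3502] 20.1 0.086
red ['scene0', 'side0'] [ 0.5516 -0.1296  0.3885] 22.3 0.298
blue ['scene0'] [ 0.5683 -0.3201  0.6376] 36.5 0.217
blue ['side0'] [ 0.5782 -0.3118  0.6467] 37.1 0.172
blue ['scene0', 'side0'] [ 0.5742 -0.3154  0.6366] 36.5 0.395
```

```bash
cat >> h.py <<'E'
def plan(target,yaw=None,n=10,smooth=False):
    """rows (tool-frame mm, deg) from the measured pose to target xyz [m], jaw yaw [deg, mod 180]"""
    s,M=st(); p=np.array(s['eef_pos']); y0=np.degrees(np.arctan2(M[1,0],M[0,0]))
    d=0 if yaw is None else (yaw-y0+90)%180-90
    D=(np.array(target)-p)*1000; w=np.ones(n)/n
    if smooth: w=np.sin(np.linspace(0,np.pi,n+2)[1:-1]); w/=w.sum()
    print('yaw0',round(y0,1),'dyaw',round(d,1),'D',np.round(D,1)); y=y0
    for i in range(n):
        a=np.radians(y); x=np.array([np.cos(a),np.sin(a),0]); yy=np.array([np.sin(a),-np.cos(a),0])
        v=D*w[i]; print([round(float(v@x),1),round(float(v@yy),1),round(-float(v[2]),1),round(-d*w[i],2)],end=',' ); y+=d*w[i]
    print()
E
sed -i 's/min(2)>165/min(2)>T/; s/def mask(n,box,red):/def mask(n,box,red,T=150):/' fit.py
python3 - <<'E'
import cv2,numpy as np
a=cv2.imread('pics/scene0.png')
print(a[255:262,258].tolist(), a[262,250:270].min(1), a[230,200:225].min(1))
E
python3 fit.py|tail -6
python3 - <<'E'
from h import *
print('mouths red,blue',px2w('scene0',[(145+442/4,182+285/4),(145+143/4,182+303/4)],.028))
print('oil,mill,salt,mug',px2w('scene0',[(246,317),(287,322),(181,308),(434,318)],0))
print('oil top, mill top',px2w('scene0',[(232,270)],.23),px2w('scene0',[(283,286)],.185))
E
```

```text
[[54, 57, 191], [91, 103, 200], [172, 190, 214], [184, 202, 215], [160, 176, 187], [140, 148, 157], [139, 146, 154]] [132 132 132 122 126 133 136 134 135 137 138 135 136 136 136 137 138 139
 138 135] [138 142 143 144 141 137 138 138 138 137 141 141 136 133 135 138 137 136
 137 134 132 131 135 133 130]
red ['scene0'] [ 0.5552 -0.1278  0.4005] 22.9 0.06
red ['side0'] [ 0.5532 -0.1288  0.3528] 20.2 0.084
red ['scene0', 'side0'] [ 0.5542 -0.1282  0.3897] 22.3 0.156
blue ['scene0'] [ 0.5685 -0.3203  0.6378] 36.5 0.21
blue ['side0'] [ 0.5779 -0.3126  0.6248] 35.8 0.166
blue ['scene0', 'side0'] [ 0.5776 -0.3133  0.6366] 36.5 0.382
mouths red,blue [[ 0.6004 -0.109 ]
 [ 0.6202 -0.2808]]
oil,mill,salt,mug [[ 0.747  -0.1172]
 [ 0.7544 -0.025 ]
 [ 0.7326 -0.2661]
 [ 0.7297  0.3005]]
oil top, mill top [[ 0.7435 -0.1129]] [[ 0.7507 -0.0222]]
```

```bash
python3 -c "
from h import *
plan([.5255,-.140,.12],-67.5,n=20,smooth=True)"
```

```text
0.15 [ 0.1456 -0.4779  0.2476] x [ 0.292 -0.957 -0.002] z [-0.     0.002 -1.   ] w 0.08541646150011573 F [ 0.1 -0.5 -0.4] q [-1.27  0.24  0.    1.34 -0.    1.57]
yaw0 -73.1 dyaw 5.6 D [ 379.9  337.9 -127.6]
[-2.4, -5.2, 1.4, np.float64(-0.06)],[-4.7, -10.2, 2.8, np.float64(-0.12)],[-6.9, -15.0, 4.1, np.float64(-0.18)],[-8.8, -19.6, 5.4, np.float64(-0.23)],[-10.6, -23.7, 6.5, np.float64(-0.28)],[-12.0, -27.2, 7.5, np.float64(-0.33)],[-13.2, -30.3, 8.3, np.float64(-0.36)],[-13.9, -32.6, 8.9, np.float64(-0.39)],[-14.4, -34.3, 9.3, np.float64(-0.41)],[-14.4, -35.1, 9.5, np.float64(-0.41)],[-14.2, -35.2, 9.5, np.float64(-0.41)],[-13.6, -34.6, 9.3, np.float64(-0.41)],[-12.8, -33.1, 8.9, np.float64(-0.39)],[-11.7, -30.9, 8.3, np.float64(-0.36)],[-10.4, -27.9, 7.5, np.float64(-0.33)],[-8.9, -24.3, 6.5, np.float64(-0.28)],[-7.3, -20.2, 5.4, np.float64(-0.23)],[-5.5, -15.6, 4.1, np.float64(-0.18)],[-3.7, -10.6, 2.8, np.float64(-0.12)],[-1.9, -5.4, 1.4, np.float64(-0.06)],
```

Call:
apply_moves:
  moves:
    - [[-7,-16,4,-0.4],[-13,-32,8,-0.6],[-14,-34,9,-0.6],[-14,-34,9,-0.6],[-14,-34,9,-0.6],[-14,-34,9,-0.6],[-14,-34,9,-0.6],[-14,-34,9,-0.6],[-14,-34,9,-0.6],[-14,-34,9,-0.6]]
  hand: 1

```text
clock: 1.15
eef_pos: [0.4085, -0.2414, 0.1589]
tool_rot: [0.831, -0.557, -0.001, 0.0]
ft_force: [-0.0, -0.2, 0.5]
grip_width: 0.0856
```

```bash
python3 -c "
from h import *
plan([.5255,-.140,.11],-67.5)"
```

```text
1.15 [ 0.4085 -0.2414  0.1589] x [ 0.38  -0.925 -0.001] z [-0.002  0.    -1.   ] w 0.08559697955059872 F [-0.  -0.2  0.5] q [-0.53  0.25 -0.22  1.1  -0.    2.22]
yaw0 -67.7 dyaw 0.2 D [117.  101.4 -48.9]
[-4.9, -14.7, 4.9, np.float64(-0.02)],[-4.9, -14.7, 4.9, np.float64(-0.02)],[-4.9, -14.7, 4.9, np.float64(-0.02)],[-4.9, -14.7, 4.9, np.float64(-0.02)],[-4.9, -14.7, 4.9, np.float64(-0.02)],[-4.9, -14.7, 4.9, np.float64(-0.02)],[-4.9, -14.7, 4.9, np.float64(-0.02)],[-4.9, -14.7, 4.9, np.float64(-0.02)],[-4.9, -14.7, 4.9, np.float64(-0.02)],[-4.9, -14.7, 4.9, np.float64(-0.02)],
```

Call:
apply_moves:
  moves:
    - [[-8,-24,2,0],[-9,-25,6,0],[-8,-25,8,0],[-8,-25,8,0],[-8,-24,10,0],[-8,-24,15,0],[0,0,20,0],[0,0,20,0],[0,0,15,0],[0,0,5,0]]
  hand: 1

```text
clock: 2.15
eef_pos: [0.5321, -0.1285, 0.0418]
tool_rot: [0.834, -0.552, -0.003, 0.0]
ft_force: [-0.3, 0.6, -0.4]
grip_width: 0.0854
```

```bash
python3 -c "
from h import *
snap('wrist','w1');plan([.5255,-.140,.028],-67.5,n=1)
w=np.radians(22.5);a=np.array([np.cos(w),np.sin(w)]);c=np.array([.555,-.128])
print(w2px('w1',[[*(c-.05*a),.028],[*(c+.05*a),.056],[*(c-.05*a),.056]]))"
```

```text
2.2 [ 0.5318 -0.1285  0.0415] x [ 0.39  -0.921 -0.005] z [-0.006  0.003 -1.   ] w 0.08562627344299248 F [-0.7  0.1 -0.9] q [-0.24  0.51 -0.17  0.89  0.    2.5 ]
yaw0 -67.1 dyaw -0.4 D [ -6.3 -11.5 -13.5]
[8.1, 10.3, 13.5, np.float64(0.43)],
[[334.7 356.1]
 [345.4 129.1]
 [337.6 400.6]]
```

View pics/w1.png

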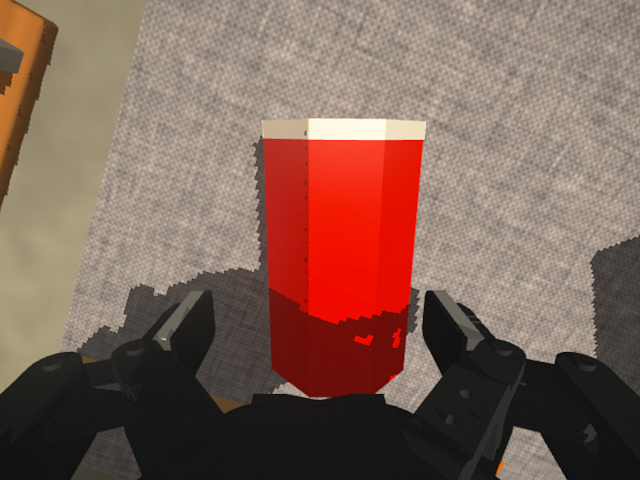

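Call:
apply_moves:
  moves:
    - [[4,5,3,0],[4,5,5,0],[0,0,5,0],[0,0,1,0],[0,0,0,0],[0,0,0,0],[0,0,0,0],[0,0,0,0],[0,0,0,0],[0,0,0,0]]
  hand: 1

```text
clock: 3.2
eef_pos: [0.5273, -0.1421, 0.0299]
tool_rot: [0.833, -0.553, -0.0, -0.001]
ft_force: [0.3, 0.4, 0.4]
grip_width: 0.0853
```

Call:
apply_moves:
  moves:
    - [[0,0,0,0],[0,0,0,0],[0,0,0,0],[0,0,0,0],[0,0,0,0],[0,0,0,0],[0,0,0,0],[0,0,0,0],[0,0,0,0],[0,0,0,0]]
  hand: -1

```text
clock: 4.2
eef_pos: [0.5276, -0.1419, 0.0303]
tool_rot: [0.833, -0.553, -0.0, -0.001]
ft_force: [0.3, -0.1, 0.3]
grip_width: 0.0551
```

```bash
python3 -c "
from h import *
st()"
```

```text
4.2 [ 0.5276 -0.1419  0.0303] x [ 0.389 -0.921 -0.001] z [ 0.001  0.001 -1.   ] w 0.05514948383826217 F [ 0.3 -0.1  0.3] q [-0.26  0.52 -0.19  0.86  0.    2.48]
```

Call:
apply_moves:
  moves:
    - [[0,0,-3,0],[0,0,-8,0],[0,0,-15,0],[0,0,-20,0],[0,0,-20,0],[0,0,-15,0],[0,0,-10,0],[0,0,-5,0],[0,0,0,0],[0,0,0,0]]
  hand: -1

```text
clock: 5.2
eef_pos: [0.5253, -0.1417, 0.1305]
tool_rot: [0.833, -0.553, -0.003, 0.0]
ft_force: [0.6, 1.3, -1.1]
grip_width: 0.0549
```

```bash
python3 -c "
from h import *
st(); c=snap('side','s2'); w=snap('wrist','w2')
a=cv2.resize(cv2.imread('pics/s2.png')[130:280,250:450],None,fx=2,fy=2,interpolation=cv2.INTER_CUBIC)
b=cv2.resize(cv2.imread('pics/w2.png'),(400,300)); cv2.imwrite('pics/m2.png',np.hstack([a,b]))"
```

```text
5.2 [ 0.5253 -0.1417  0.1305] x [ 0.389 -0.921 -0.004] z [-0.005  0.002 -1.   ] w 0.05488114047727674 F [ 0.6  1.3 -1.1] q [-0.26  0.41 -0.08  1.09  0.    2.48]
```

View pics/m2.png

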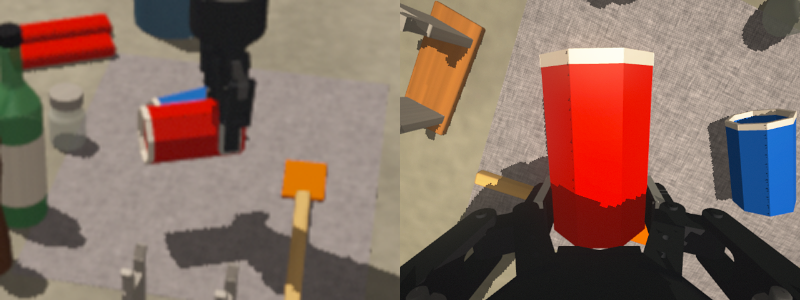

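Call:
apply_moves:
  moves:
    - [[0,0,5,0],[0,0,12,0],[0,0,18,0],[0,0,18,0],[0,0,15,0],[0,0,10,0],[0,0,5,0],[0,0,0,0],[0,0,0,0],[0,0,0,0]]
  hand: 0.2

```text
clock: 6.3
eef_pos: [0.5211, -0.1404, 0.0363]
tool_rot: [0.833, -0.553, -0.007, 0.002]
ft_force: [-0.5, 0.1, -1.3]
grip_width: 0.0552
```

Call:
apply_moves:
  moves:
    - [[0,0,0,0],[0,0,0,0],[0,0,0,0],[0,0,0,0],[0,0,0,0],[0,0,0,0],[0,0,0,0],[0,0,0,0],[0,0,0,0],[0,0,0,0]]
  hand: 0.27

```text
clock: 7.3
eef_pos: [0.523, -0.1409, 0.0388]
tool_rot: [0.833, -0.553, -0.005, 0.001]
ft_force: [0.1, 0.1, -0.4]
grip_width: 0.0547
```

```bash
cat >> h.py <<'E'
def rim(f,box=(200,60,460,330)):
    im=cv2.imread(f'pics/{f}.png').astype(int); u0,v0,u1,v1=box; s=im[v0:v1,u0:u1]
    r=(s[...,2]-np.maximum(s[...,0],s[...,1])>60)|(s[...,0]-s[...,2]>60); q=np.argwhere(r); print(f,'coloured rows',q[:,0].min()+v0,q[:,0].max()+v0,'cols',q[:,1].min()+u0,q[:,1].max()+u0,'n',len(q))
E
python3 -c "
from h import *
st(); snap('wrist','w3')
for f in('w1','w2','w3'): rim(f)"
```

```text
7.3 [ 0.523  -0.1409  0.0388] x [ 0.389 -0.921 -0.007] z [-0.009  0.003 -1.   ] w 0.0546987937631101 F [ 0.1  0.1 -0.4] q [-0.26  0.51 -0.19  0.88  0.    2.48]
w1 coloured rows 138 329 cols 263 423 n 28347
w2 coloured rows 101 329 cols 225 404 n 37536
w3 coloured rows 101 329 cols 226 404 n 37508
```

Call:
apply_moves:
  moves:
    - [[0,0,0,0],[0,0,0,0],[0,0,0,0],[0,0,0,0],[0,0,0,0],[0,0,0,0],[0,0,0,0],[0,0,0,0],[0,0,0,0],[0,0,0,0]]
  hand: 0.31

```text
clock: 8.35
eef_pos: [0.523, -0.1409, 0.0388]
tool_rot: [0.833, -0.553, -0.005, 0.001]
ft_force: [-1.1, -0.6, -1.2]
grip_width: 0.0562
```

```bash
python3 -c "
from h import *
st(); snap('wrist','w4')
rim('w4')"
```

```text
8.35 [ 0.523  -0.1409  0.0388] x [ 0.389 -0.921 -0.007] z [-0.009  0.003 -1.   ] w 0.056233856951058446 F [-1.1 -0.6 -1.2] q [-0.26  0.51 -0.19  0.88  0.    2.48]
w4 coloured rows 101 329 cols 225 404 n 37685
```

Call:
apply_moves:
  moves:
    - [[0,0,0,0],[0,0,0,0],[0,0,0,0],[0,0,0,0],[0,0,0,0],[0,0,0,0],[0,0,0,0],[0,0,0,0],[0,0,0,0],[0,0,0,0]]
  hand: 0.33

```text
clock: 9.4
eef_pos: [0.5235, -0.1409, 0.0394]
tool_rot: [0.833, -0.553, -0.004, 0.001]
ft_force: [-0.4, -1.1, -0.5]
grip_width: 0.0572
```

```bash
python3 -c "
from h import *
st(); snap('wrist','w5')
rim('w5'); b=np.hstack([cv2.resize(cv2.imread(f'pics/{n}.png'),(400,300)) for n in('w4','w5')]); cv2.imwrite('pics/m5.png',b)
for f in ('w2','w4','w5'): print(cv2.imread(f'pics/{f}.png')[70:150:5,320].tolist()[::2])"
```

```text
9.4 [ 0.5235 -0.1409  0.0394] x [ 0.389 -0.921 -0.006] z [-0.008  0.003 -1.   ] w 0.05719772042289511 F [-0.4 -1.1 -0.5] q [-0.26  0.51 -0.19  0.88  0.    2.48]
w5 coloured rows 106 329 cols 230 396 n 34086
[[152, 167, 186], [241, 253, 254], [241, 253, 254], [238, 255, 253], [53, 78, 252], [48, 70, 252], [45, 64, 252], [37, 59, 252]]
[[162, 178, 199], [239, 252, 253], [237, 252, 253], [228, 251, 252], [52, 75, 251], [47, 71, 251], [44, 65, 251], [34, 58, 250]]
[[146, 161, 179], [143, 157, 176], [235, 251, 253], [233, 250, 253], [53, 75, 250], [50, 71, 250], [40, 64, 250], [36, 59, 249]]
```

View pics/m5.png

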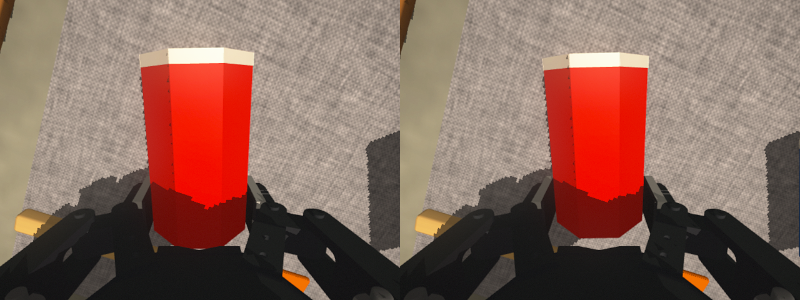

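```bash
python3 -c "
from h import *
s,M=st(); b=px2w('w5',[(316,380),(316,87),(330,380)],.056); p=np.array(s['eef_pos'])[:2]; a=-M[:2,1]; x=M[:2,0]
print(b,(b-p)@a,(b-p)@x)"
```

```text
9.45 [ 0.5235 -0.1409  0.0394] x [ 0.389 -0.921 -0.006] z [-0.008  0.003 -1.   ] w 0.056518784309056054 F [ 0.1 -0.2  0.1] q [-0.26  0.51 -0.19  0.88  0.    2.48]
[[ 0.5074 -0.1476]
 [ 0.6    -0.1086]
 [ 0.5094 -0.1523]] [-0.01745208  0.08302386 -0.01743702] [-1.19430239e-04 -4.73210160e-05  4.98828899e-03]
```

Call:
apply_moves:
  moves:
    - [[0,0,0,0],[0,0,0,0],[0,5,0,0],[0,6,-3,0],[0,6,-4,0],[0,0,0,0],[0,0,0,0],[0,0,0,0],[0,0,0,0],[0,0,0,0]]
  hand: 0.42

```text
clock: 10.45
eef_pos: [0.5065, -0.1486, 0.0476]
tool_rot: [0.833, -0.553, -0.004, 0.001]
ft_force: [0.0, -0.2, 0.2]
grip_width: 0.0607
```

Call:
apply_moves:
  moves:
    - [[0,0,0,0],[0,0,0,0],[0,0,0,0],[0,0,0,0],[0,0,0,0],[0,0,0,0],[0,0,0,0],[0,0,0,0],[0,0,0,0],[0,0,0,0]]
  hand: 0.29

```text
clock: 11.45
eef_pos: [0.5066, -0.1485, 0.0478]
tool_rot: [0.833, -0.553, -0.004, 0.001]
ft_force: [-0.6, -0.3, 0.8]
grip_width: 0.0551
```

Call:
apply_moves:
  moves:
    - [[0,-1,-3,0],[0,-3,-6,0],[0,-4,-8,0],[0,-5,-7,0],[0,-5,-7,0],[0,-6,-6,0],[0,-6,-6,0],[0,0,0,0],[0,0,0,0],[0,0,0,0]]
  hand: 0.29

```text
clock: 12.45
eef_pos: [0.5379, -0.1353, 0.0944]
tool_rot: [0.834, -0.552, -0.003, 0.001]
ft_force: [-0.4, -0.1, -0.7]
grip_width: 0.0552
```

```bash
python3 -c "
from h import *
st(); snap('wrist','w6');snap('side','s6')
rim('w6'); a=cv2.resize(cv2.imread('pics/s6.png')[130:280,250:450],None,fx=2,fy=2,interpolation=cv2.INTER_CUBIC)
b=cv2.resize(cv2.imread('pics/w6.png'),(400,300)); cv2.imwrite('pics/m6.png',np.hstack([a,b]))"
```

```text
12.45 [ 0.5379 -0.1353  0.0944] x [ 0.39  -0.921 -0.005] z [-0.006  0.003 -1.   ] w 0.05520528452266633 F [-0.4 -0.1 -0.7] q [-0.25  0.46 -0.09  1.02  0.    2.49]
w6 coloured rows 60 322 cols 234 390 n 37232
```

View pics/m6.png

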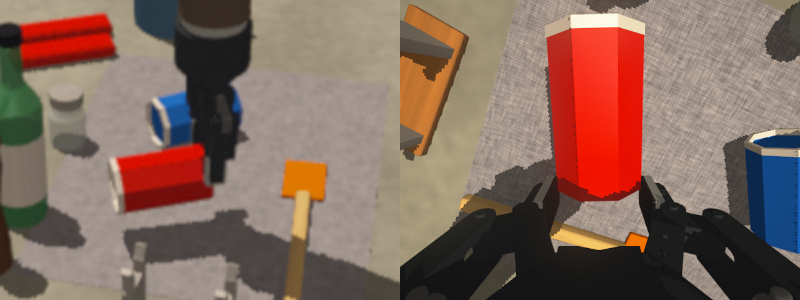

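Call:
apply_moves:
  moves:
    - [[0,0,0,0],[0,0,0,0],[0,0,0,0],[0,0,0,0],[0,0,0,0],[0,0,0,0],[0,0,0,0],[0,0,0,0],[0,0,0,0],[0,0,0,0]]
  hand: 0.31

```text
clock: 13.55
eef_pos: [0.5366, -0.1356, 0.0937]
tool_rot: [0.833, -0.553, -0.004, 0.001]
ft_force: [0.2, -0.3, -0.9]
grip_width: 0.0557
```

```bash
python3 -c "
from h import *
st(); snap('wrist','w7')
rim('w7')"
```

```text
13.55 [ 0.5366 -0.1356  0.0937] x [ 0.389 -0.921 -0.006] z [-0.008  0.003 -1.   ] w 0.05566957509539433 F [ 0.2 -0.3 -0.9] q [-0.25  0.46 -0.09  1.02  0.    2.49]
w7 coloured rows 83 308 cols 252 385 n 27151
```

```bash
cat > pose.py <<'E'
from h import *
from scipy.optimize import minimize
k=np.arange(8)*np.pi/4+np.pi/8; r=.028/np.cos(np.pi/8)
def tverts(B,a,th):   # base centre B, heading a [rad], th = mouth-down tilt [rad]
    ax=np.array([np.cos(a)*np.cos(th),np.sin(a)*np.cos(th),-np.sin(th)]); sd=np.array([-np.sin(a),np.cos(a),0]); up=np.cross(ax,sd)
    ring=r*np.cos(k)[:,None]*sd+r*np.sin(k)[:,None]*up+B
    return np.r_[ring,ring+.1*ax]
def fit(f,red=True,box=(150,20,480,345)):
    s,M=st(); p=np.array(s['eef_pos']); a=np.arctan2(-M[1,1],-M[0,1]); A=np.array([np.cos(a),np.sin(a),0])
    im=cv2.imread(f'pics/{f}.png').astype(int); b,g,rr=im[...,0],im[...,1],im[...,2]
    m=((rr-np.maximum(b,g)>60) if red else (b-rr>60))|((im.min(2)>200))
    m&=True; w=np.zeros(m.shape,np.uint8); w[box[1]:box[3],box[0]:box[2]]=m[box[1]:box[3],box[0]:box[2]]
    n,l,t,_=cv2.connectedComponentsWithStats(w); w=(l==1+np.argmax(t[1:,4])).astype(np.uint8)
    w2=np.zeros_like(w); cv2.fillConvexPoly(w2,cv2.convexHull(np.argwhere(w)[:,::-1].astype(np.int32)),1)
    def cost(q):
        o=np.zeros(m.shape,np.uint8); hp=cv2.convexHull(w2px(f,tverts(p+q[0]*A+np.array([0,0,q[1]]),a,q[2])).astype(np.float32))
        cv2.fillConvexPoly(o,np.round(hp*16).astype(np.int32),1,shift=4); o[box[3]:]=0
        return 1-(o&w2).sum()/(o|w2).sum()
    best=min((minimize(cost,[-.005,z,t],method='Nelder-Mead',options=dict(initial_simplex=[[-.005,z,t],[.01,z,t],[-.005,z+.015,t],[-.005,z,t+.3]])) for t in(0,.4,.8,1.2) for z in(-.02,-.06)),key=lambda z:z.fun)
    q=best.x; V=tverts(p+q[0]*A+np.array([0,0,q[1]]),a,q[2])
    print(f,'base rel TCP along a %.1f, z %.1f mm, tilt %.1f deg, lowest z %.1f, cost %.3f'%(q[0]*1e3,q[1]*1e3,np.degrees(q[2]),V[:,2].min()*1e3,best.fun))
E
python3 -c "
from pose import *
fit('w6');fit('w7')"
```

```text
13.6 [ 0.5366 -0.1356  0.0937] x [ 0.389 -0.921 -0.006] z [-0.008  0.003 -1.   ] w 0.05584084519265417 F [-0.1  0.4  0.1] q [-0.25  0.46 -0.09  1.02  0.    2.49]
w6 base rel TCP along a 2.5, z -14.1 mm, tilt 8.6 deg, lowest z 37.0, cost 0.039
13.6 [ 0.5366 -0.1356  0.0937] x [ 0.389 -0.921 -0.006] z [-0.008  0.003 -1.   ] w 0.05584084519265417 F [-0.1  0.4  0.1] q [-0.25  0.46 -0.09  1.02  0.    2.49]
w7 base rel TCP along a -1.2, z -15.8 mm, tilt 37.8 deg, lowest z -5.5, cost 0.045
```

Call:
apply_moves:
  moves:
    - [[0,-7,-4,0],[0,-8,-4,0],[0,-8,-3,0],[0,-8,-3,0],[0,-9,-1.5,0],[0,-9,-1,0],[0,-9,0,0],[0,-9,0,0],[0,-9,1,0],[0,-8,2,0]]
  hand: 0.31

```text
clock: 14.6
eef_pos: [0.6226, -0.0995, 0.1096]
tool_rot: [0.833, -0.553, -0.003, -0.0]
ft_force: [-0.5, 0.4, 1.7]
grip_width: 0.0562
```

```bash
python3 -c "
from pose import *
snap('wrist','w8');fit('w8');rim('w8');snap('side','s8');snap('scene','c8')
a=cv2.resize(cv2.imread('pics/s8.png')[130:280,250:450],None,fx=2,fy=2,interpolation=cv2.INTER_CUBIC)
b=cv2.resize(cv2.imread('pics/w8.png'),(400,300)); cv2.imwrite('pics/m8.png',np.hstack([a,b]))"
```

```text
14.65 [ 0.6236 -0.0989  0.1091] x [ 0.39  -0.921 -0.005] z [-0.003  0.004 -1.   ] w 0.05589411613394636 F [2.2 0.7 2.6] q [-0.16  0.59  0.16  1.15  0.    2.58]
w8 base rel TCP along a -6.8, z -7.3 mm, tilt 87.6 deg, lowest z 0.7, cost 0.022
w8 coloured rows 201 329 cols 251 385 n 13735
```

View pics/m8.png

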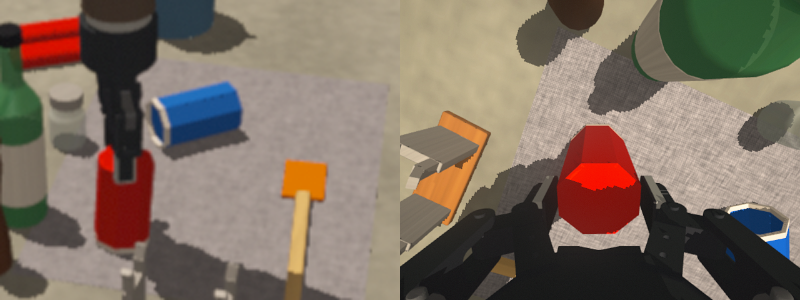

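Call:
apply_moves:
  moves:
    - [[0,0,0,0],[0,0,0,0],[0,0,0,0],[0,3,4,0],[0,4,8,0],[0,0,8,0],[0,0,6,0],[0,0,2,0],[0,0,0,0],[0,0,0,0]]
  hand: 0.45

```text
clock: 15.75
eef_pos: [0.6111, -0.1038, 0.0768]
tool_rot: [0.833, -0.553, -0.006, 0.002]
ft_force: [-0.1, 0.4, -1.1]
grip_width: 0.0618
```

Call:
apply_moves:
  moves:
    - [[0,0,0,0],[0,0,0,0],[0,0,0,0],[0,0,0,0],[0,0,0,0],[0,0,0,0],[0,0,-10,0],[0,0,-25,0],[0,0,-40,0],[0,0,-40,0]]
  hand: -1

```text
clock: 16.75
eef_pos: [0.608, -0.1034, 0.1893]
tool_rot: [0.833, -0.553, -0.013, 0.005]
ft_force: [0.4, -0.5, -1.0]
grip_width: 0.0551
```

```bash
python3 -c "
from pose import *
snap('wrist','w9');fit('w9')
plan([.5557,.1875,.22],-45)"
```

```text
16.8 [ 0.6116 -0.104   0.1978] x [ 0.388 -0.922 -0.009] z [-0.014  0.004 -1.   ] w 0.05550505215378208 F [ 2.3 -0.7  3.6] q [-0.17  0.52  0.28  1.35  0.    2.57]
w9 base rel TCP along a 9.7, z 18.0 mm, tilt 90.7 deg, lowest z 115.4, cost 0.062
16.8 [ 0.6116 -0.104   0.1978] x [ 0.388 -0.922 -0.009] z [-0.014  0.004 -1.   ] w 0.05550505215378208 F [ 2.3 -0.7  3.6] q [-0.17  0.52  0.28  1.35  0.    2.57]
yaw0 -67.2 dyaw 22.2 D [-55.9 291.5  22.2]
[-29.0, -6.1, -2.2, np.float64(-2.22)],[-28.8, -7.3, -2.2, np.float64(-2.22)],[-28.5, -8.4, -2.2, np.float64(-2.22)],[-28.1, -9.5, -2.2, np.float64(-2.22)],[-27.7, -10.6, -2.2, np.float64(-2.22)],[-27.3, -11.6, -2.2, np.float64(-2.22)],[-26.8, -12.7, -2.2, np.float64(-2.22)],[-26.3, -13.7, -2.2, np.float64(-2.22)],[-25.8, -14.7, -2.2, np.float64(-2.22)],[-25.2, -15.7, -2.2, np.float64(-2.22)],
```

Call:
apply_moves:
  moves:
    - [[-15,-3,-2,-2],[-29,-6,-2,-2],[-29,-8,-2,-2],[-29,-9,-2,-2.5],[-28,-10,-2,-2.5],[-28,-11,-2,-2.5],[-28,-12,-2,-2.5],[-27,-13,-2,-2.5],[-26,-13,0,-2],[-25,-10,0,-1.5]]
  hand: -1

```text
clock: 17.8
eef_pos: [0.5383, 0.1813, 0.219]
tool_rot: [0.927, -0.374, -0.006, -0.0]
ft_force: [0.4, 0.4, -1.1]
grip_width: 0.0551
```

```bash
python3 -c "
from pose import *
snap('wrist','w10');fit('w10')
plan([.5507,.1825,.20],-45,n=4)"
```

```text
17.85 [0.5364 0.1852 0.219 ] x [ 0.724 -0.69  -0.015] z [-0.013  0.008 -1.   ] w 0.05526245593242073 F [-1.7  2.4 -1.2] q [0.33 0.4  0.14 1.33 0.01 2.66]
w10 base rel TCP along a -17.7, z 8.8 mm, tilt -7.4 deg, lowest z 200.1, cost 0.261
17.85 [0.5364 0.1852 0.219 ] x [ 0.724 -0.69  -0.015] z [-0.013  0.008 -1.   ] w 0.05526245593242073 F [-1.7  2.4 -1.2] q [0.33 0.4  0.14 1.33 0.01 2.66]
yaw0 -43.6 dyaw -1.4 D [ 14.3  -2.7 -19. ]
[3.1, -2.0, 4.8, np.float64(0.34)],[3.0, -2.0, 4.8, np.float64(0.34)],[3.0, -2.0, 4.8, np.float64(0.34)],[3.0, -2.0, 4.8, np.float64(0.34)],
```

Call:
apply_moves:
  moves:
    - [[3,-2,2,0],[5,-3,6,0],[4,-3,6,0],[0,0,4,0],[0,0,1,0],[0,0,0,0],[0,0,0,0],[0,0,0,0],[0,0,0,0],[0,0,0,0]]
  hand: -1

```text
clock: 18.85
eef_pos: [0.5502, 0.1812, 0.1965]
tool_rot: [0.928, -0.372, -0.009, -0.0]
ft_force: [-0.3, -0.4, 0.1]
grip_width: 0.055
```

```bash
cat >> pose.py <<'E'
def upfit(f,zr,red=True,rad=45,tilt=True,at=None):
    """in-plane fit of an inverted tumbler (rim height zr) seen by a fixed camera: prints axis offset from TCP in world"""
    s,M=st(); p=np.array(s['eef_pos']) if at is None else np.array([*at,0]); a=np.arctan2(-M[1,1],-M[0,1]); c=w2px(f,[p[0],p[1],zr+.05])[0]
    im=cv2.imread(f'pics/{f}.png').astype(int); b,g,rr=im[...,0],im[...,1],im[...,2]
    m=((rr-np.maximum(b,g)>50) if red else (b-rr>45)); w=np.zeros(m.shape,np.uint8); u,v=c.astype(int); sl=np.s_[max(v-rad,0):v+rad,max(u-rad,0):u+rad]; w[sl]=m[sl]
    n,l,t,_=cv2.connectedComponentsWithStats(w); w=(l==1+np.argmax(t[1:,4])).astype(np.uint8); q=np.argwhere(w); print('mask rows',q[:,0].min(),q[:,0].max(),'cols',q[:,1].min(),q[:,1].max(),'n',len(q))
    w2=np.zeros_like(w); cv2.fillConvexPoly(w2,cv2.convexHull(q[:,::-1].astype(np.int32)),1)
    def cost(d):
        V=tverts(np.array([p[0]+d[0],p[1]+d[1],zr+.1]),a,np.pi/2); V[8:,2]+=.005
        o=np.zeros(m.shape,np.uint8); hp=cv2.convexHull(w2px(f,V).astype(np.float32)); cv2.fillConvexPoly(o,np.round(hp*16).astype(np.int32),1,shift=4)
        return 1-(o&w2).sum()/(o|w2).sum()
    r=minimize(cost,[0,0],method='Nelder-Mead',options=dict(initial_simplex=[[0,0],[.01,0],[0,.01]])); print(f,'axis at',np.round(p[:2]+r.x,4),'off TCP mm',np.round(r.x*1e3,1),'cost',round(r.fun,3))
E
python3 -c "
from pose import *
snap('scene','c11');snap('side','s11'); z=telemetry.get_obs()['eef_pos'][2]-.0768
upfit('c11',z);upfit('s11',z)"
```

```text
18.95 [0.5501 0.1813 0.1966] x [ 0.724 -0.69  -0.016] z [-0.016  0.006 -1.   ] w 0.05519094009782384 F [ 0.5 -0.5 -0.8] q [0.31 0.43 0.14 1.29 0.01 2.64]
mask rows 185 231 cols 378 410 n 960
c11 axis at [0.5568 0.1925] off TCP mm [ 6.7 11.2] cost 0.214
18.95 [0.5501 0.1813 0.1966] x [ 0.724 -0.69  -0.016] z [-0.016  0.006 -1.   ] w 0.05519094009782384 F [ 0.5 -0.5 -0.8] q [0.31 0.43 0.14 1.29 0.01 2.64]
mask rows 246 315 cols 288 356 n 2538
s11 axis at [0.5555 0.1924] off TCP mm [ 5.3 11.1] cost 0.337
```

Call:
apply_moves:
  moves:
    - [[0,1,4,0],[0,0,8,0],[0,0,12,0],[0,0,12,0],[0,0,12,0],[0,0,12,0],[0,0,12,0],[0,0,8,0],[0,0,4,0],[0,0,0,0]]
  hand: -1

```text
clock: 19.95
eef_pos: [0.545, 0.1806, 0.102]
tool_rot: [0.928, -0.371, -0.011, 0.002]
ft_force: [0.5, 0.3, -0.9]
grip_width: 0.0552
```

```bash
python3 -c "
from h import *
st()"
```

```text
19.95 [0.545  0.1806 0.102 ] x [ 0.724 -0.689 -0.019] z [-0.022  0.005 -1.   ] w 0.055165055394904586 F [ 0.5  0.3 -0.9] q [ 0.31  0.5  -0.01  1.08  0.01  2.65]
```

Call:
apply_moves:
  moves:
    - [[2,-1.5,0,0],[2,-1.5,1,0],[0,0,2,0],[0,0,2,0],[0,0,1,0],[0,0,1,0],[0,0,1,0],[0,0,0,0],[0,0,0,0],[0,0,0,0]]
  hand: -1

```text
clock: 20.95
eef_pos: [0.5519, 0.1805, 0.0954]
tool_rot: [0.928, -0.371, -0.009, 0.0]
ft_force: [-0.1, 0.5, -0.7]
grip_width: 0.0552
```

```bash
python3 -c "
from h import *
st()"
```

```text
20.95 [0.5519 0.1805 0.0954] x [ 0.724 -0.689 -0.017] z [-0.018  0.006 -1.   ] w 0.055215952552498296 F [-0.1  0.5 -0.7] q [ 0.31  0.51 -0.    1.07  0.01  2.64]
```

Still clear of the foot; ease the last 3 mm.

Call:
apply_moves:
  moves:
    - [[0,0,1,0],[0,0,1,0],[0,0,1,0],[0,0,0.5,0],[0,0,0.5,0],[0,0,0,0],[0,0,0,0],[0,0,0,0],[0,0,0,0],[0,0,0,0]]
  hand: -1

```text
clock: 21.95
eef_pos: [0.552, 0.1807, 0.0933]
tool_rot: [0.929, -0.371, -0.009, -0.0]
ft_force: [-1.3, 0.7, 1.0]
grip_width: 0.0554
```

```bash
python3 -c "
from h import *
st()"
```

```text
21.95 [0.552  0.1807 0.0933] x [ 0.724 -0.689 -0.016] z [-0.016  0.007 -1.   ] w 0.05540303269552048 F [-1.3  0.7  1. ] q [ 0.31  0.52 -0.01  1.06  0.01  2.64]
```

Call:
apply_moves:
  moves:
    - [[0,0,0,0],[0,0,0,0],[0,0,0,0],[0,0,0,0],[0,0,-4,0],[0,0,-12,0],[0,0,-25,0],[0,0,-35,0],[0,0,-35,0],[0,0,-25,0]]
  hand: 0.5

```text
clock: 22.95
eef_pos: [0.5521, 0.1791, 0.232]
tool_rot: [0.928, -0.371, -0.012, 0.002]
ft_force: [0.4, 0.2, -0.8]
grip_width: 0.0641
```

```bash
python3 -c "
from pose import *
snap('wrist','w12');c=snap('scene','c12');snap('side','s12')
upfit('c12',.016,at=(.5557,.1875));upfit('s12',.016,at=(.5557,.1875))
b=.580-.05*.804,-.3106-.05*.595; g=.0; A=np.array([.804,.595])
t=np.array(b)+g*A; print(t); plan([*t,.2],-53.5,n=14)"
```

```text
23.1 [0.5531 0.1794 0.232 ] x [ 0.724 -0.689 -0.018] z [-0.021  0.005 -1.   ] w 0.06396861052469859 F [ 1.1  0.3 -0.9] q [0.31 0.42 0.22 1.39 0.01 2.64]
mask rows 212 254 cols 373 403 n 995
c12 axis at [0.5569 0.1922] off TCP mm [1.2 4.7] cost 0.026
23.1 [0.5531 0.1794 0.232 ] x [ 0.724 -0.689 -0.018] z [-0.021  0.005 -1.   ] w 0.06396861052469859 F [ 1.1  0.3 -0.9] q [0.31 0.42 0.22 1.39 0.01 2.64]
mask rows 287 348 cols 290 325 n 1633
s12 axis at [0.5598 0.1795] off TCP mm [ 4.1 -8. ] cost 0.121
[ 0.5398  -0.34035]
23.1 [0.5531 0.1794 0.232 ] x [ 0.724 -0.689 -0.018] z [-0.021  0.005 -1.   ] w 0.06396861052469859 F [ 1.1  0.3 -0.9] q [0.31 0.42 0.22 1.39 0.01 2.64]
yaw0 -43.6 dyaw -9.9 D [ -13.3 -519.7  -32. ]
[24.9, 27.5, 2.3, np.float64(0.71)],[25.2, 27.2, 2.3, np.float64(0.71)],[25.6, 26.9, 2.3, np.float64(0.71)],[25.9, 26.6, 2.3, np.float64(0.71)],[26.2, 26.3, 2.3, np.float64(0.71)],[26.6, 26.0, 2.3, np.float64(0.71)],[26.9, 25.6, 2.3, np.float64(0.71)],[27.2, 25.3, 2.3, np.float64(0.71)],[27.5, 25.0, 2.3, np.float64(0.71)],[27.8, 24.6, 2.3, np.float64(0.71)],[28.1, 24.3, 2.3, np.float64(0.71)],[28.4, 23.9, 2.3, np.float64(0.71)],[28.7, 23.6, 2.3, np.float64(0.71)],[29.0, 23.2, 2.3, np.float64(0.71)],
```

Call:
apply_moves:
  moves:
    - [[16,17,0,0.7],[28,30,2,1],[33,33,2,1],[33,33,2,1],[33,33,2,1],[34,32,2,1],[34,32,2,1],[34,32,2,1],[34,31,2,1],[34,31,2,1]]
  hand: 1

```text
clock: 24.1
eef_pos: [0.5314, -0.2642, 0.2035]
tool_rot: [0.895, -0.445, -0.017, 0.003]
ft_force: [1.0, -0.1, -0.1]
grip_width: 0.0856
```

```bash
python3 -c "
from h import *
plan([.5398,-.3404,.10],-53.5,n=6)"
```

```text
24.1 [ 0.5314 -0.2642  0.2035] x [ 0.604 -0.797 -0.027] z [-0.033  0.01  -0.999] w 0.0856319554394458 F [ 1.  -0.1 -0.1] q [-0.46  0.47  0.23  1.36 -0.01  2.03]
yaw0 -52.8 dyaw -0.7 D [   8.4  -76.2 -103.5]
[11.0, 6.5, 17.3, np.float64(0.11)],[11.0, 6.5, 17.3, np.float64(0.11)],[11.0, 6.5, 17.3, np.float64(0.11)],[11.0, 6.5, 17.3, np.float64(0.11)],[11.0, 6.5, 17.3, np.float64(0.11)],[11.0, 6.4, 17.3, np.float64(0.11)],
```

Call:
apply_moves:
  moves:
    - [[11,7,12,0],[11,7,17,0],[11,6,17,0],[11,6,17,0],[11,6,17,0],[8,5,15,0],[0,0,6,0],[0,0,0,0],[0,0,0,0],[0,0,0,0]]
  hand: 1

```text
clock: 25.1
eef_pos: [0.5311, -0.3404, 0.0894]
tool_rot: [0.894, -0.448, -0.023, 0.002]
ft_force: [-0.6, -0.2, -0.5]
grip_width: 0.0854
```

```bash
python3 -c "
from pose import *
snap('wrist','w13'); fit('w13',False,box=(150,20,480,479)); A=np.array([.804,.595]); c=np.array([.580,-.3106])
print(w2px('w13',[[*(c-.05*A),.056],[*(c+.05*A),.056]]))"
```

```text
25.15 [ 0.5312 -0.3405  0.0897] x [ 0.598 -0.8   -0.039] z [-0.042  0.017 -0.999] w 0.08533061122284114 F [ 0.  -0.7  0.2] q [-0.57  0.63  0.19  1.17 -0.01  1.93]
w13 base rel TCP along a 9.7, z -45.6 mm, tilt 14.2 deg, lowest z -7.6, cost 0.215
[[330.4 266.7]
 [334.3  35.2]]
```

View pics/w13.png

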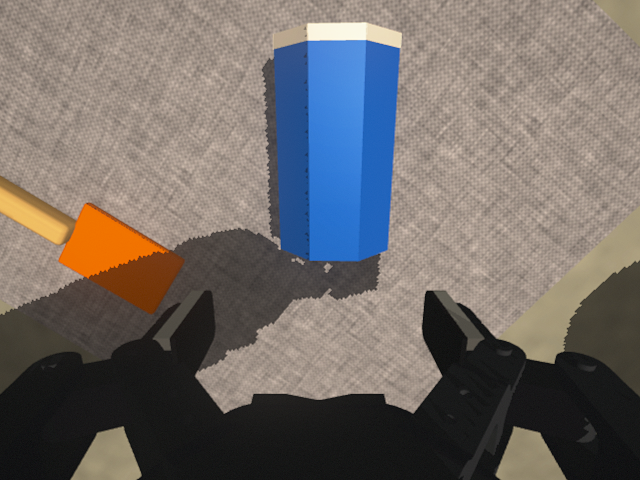

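```bash
python3 -c "
from h import *
b=px2w('w13',[(337,261),(337,24)],.056); d=b[1]-b[0]; print(b,np.linalg.norm(d),np.degrees(np.arctan2(d[1],d[0])))
plan([*b[0],.047],np.degrees(np.arctan2(d[1],d[0]))-90,n=5)"
```

```text
[[ 0.5441 -0.341 ]
 [ 0.624  -0.2793]] 0.10094998761763173 37.6758679296192
25.15 [ 0.5312 -0.3405  0.0897] x [ 0.598 -0.8   -0.039] z [-0.042  0.017 -0.999] w 0.08533061122284114 F [ 0.  -0.7  0.2] q [-0.57  0.63  0.19  1.17 -0.01  1.93]
yaw0 -53.2 dyaw 0.9 D [ 12.9  -0.5 -42.7]
[1.6, -2.0, 8.5, np.float64(-0.18)],[1.6, -2.0, 8.5, np.float64(-0.18)],[1.6, -2.0, 8.5, np.float64(-0.18)],[1.6, -2.0, 8.5, np.float64(-0.18)],[1.7, -2.0, 8.5, np.float64(-0.18)],
```

Call:
apply_moves:
  moves:
    - [[2,-2,4,0],[2,-3,8,0],[2,-3,8,0],[2,-2,8,0],[1,-2,7,0],[0,0,4,0],[0,0,2,0],[0,0,0,0],[0,0,0,0],[0,0,0,0]]
  hand: 0.6

```text
clock: 26.15
eef_pos: [0.5469, -0.3393, 0.0459]
tool_rot: [0.894, -0.447, -0.021, 0.002]
ft_force: [-0.2, 0.2, 0.0]
grip_width: 0.0684
```

```bash
python3 -c "
from h import *
plan([.5441,-.341,.047],-52.3,n=1)"
```

```text
26.15 [ 0.5469 -0.3393  0.0459] x [ 0.599 -0.8   -0.037] z [-0.04   0.016 -0.999] w 0.06840136019709725 F [-0.2  0.2  0. ] q [-0.55  0.69  0.18  1.1  -0.01  1.95]
yaw0 -53.1 dyaw 0.8 D [-2.8 -1.7  1.1]
[-0.3, 3.3, -1.1, np.float64(-0.85)],
```

Call:
apply_moves:
  moves:
    - [[0,4,-1,0],[0,0,0,0],[0,0,0,0],[0,0,0,0],[0,0,0,0],[0,0,0,0],[0,0,0,0],[0,0,0,0],[0,0,0,0],[0,0,0,0]]
  hand: 0.3

```text
clock: 27.15
eef_pos: [0.5433, -0.3421, 0.0475]
tool_rot: [0.894, -0.447, -0.021, 0.002]
ft_force: [0.1, -0.4, -1.6]
grip_width: 0.0556
```

Call:
apply_moves:
  moves:
    - [[0,-1,-3,0],[0,-3,-6,0],[0,-4,-7,0],[0,-5,-7,0],[0,-5,-7,0],[0,-6,-6,0],[0,-6,-6,0],[0,0,0,0],[0,0,0,0],[0,0,0,0]]
  hand: 0.31

```text
clock: 28.15
eef_pos: [0.5726, -0.3227, 0.094]
tool_rot: [0.895, -0.447, -0.02, 0.002]
ft_force: [-0.7, -0.7, 0.4]
grip_width: 0.0557
```

```bash
python3 -c "
from pose import *
snap('wrist','w14'); fit('w14',False)"
```

```text
28.2 [ 0.5724 -0.3228  0.0939] x [ 0.6   -0.799 -0.034] z [-0.038  0.014 -0.999] w 0.05593075973062337 F [-0.6 -0.  -0.7] q [-0.51  0.68  0.28  1.21 -0.01  1.99]
w14 base rel TCP along a -2.7, z -16.3 mm, tilt 33.8 deg, lowest z -1.3, cost 0.072
```

Call:
apply_moves:
  moves:
    - [[0,-7,-4,0],[0,-8,-4,0],[0,-8,-3,0],[0,-8,-3,0],[0,-9,-2,0],[0,-9,-1,0],[0,-9,0,0],[0,-9,0,0],[0,-9,1,0],[0,-8,2,0]]
  hand: 0.31

```text
clock: 29.2
eef_pos: [0.6465, -0.268, 0.1086]
tool_rot: [0.894, -0.447, -0.019, 0.001]
ft_force: [0.4, 1.0, 3.1]
grip_width: 0.0559
```

Call:
apply_moves:
  moves:
    - [[0,0,0,0],[0,0,0,0],[0,0,0,0],[0,0,0,0],[0,0,0,0],[0,0,0,0],[0,0,0,0],[0,0,0,0],[0,0,0,0],[0,0,0,0]]
  hand: 0.45

```text
clock: 30.2
eef_pos: [0.6455, -0.2678, 0.1066]
tool_rot: [0.894, -0.447, -0.021, 0.001]
ft_force: [0.3, 0.8, 1.1]
grip_width: 0.062
```

```bash
python3 -c "
from pose import *
snap('wrist','w15'); fit('w15',False);snap('scene','c15');snap('side','s15');p=telemetry.get_obs()['eef_pos'][:2];upfit('c15',0,False);upfit('s15',0,False)"
```

```text
30.25 [ 0.6454 -0.2678  0.1066] x [ 0.599 -0.8   -0.036] z [-0.039  0.016 -0.999] w 0.061787697420728364 F [ 0.2  0.5 -0. ] q [-0.39  0.76  0.46  1.32 -0.    2.1 ]
w15 base rel TCP along a 1.6, z -0.8 mm, tilt 91.4 deg, lowest z 5.2, cost 0.089
30.35 [ 0.6454 -0.2677  0.1065] x [ 0.599 -0.8   -0.036] z [-0.039  0.016 -0.999] w 0.06187565185177742 F [0.4 0.7 0.3] q [-0.39  0.76  0.46  1.32 -0.    2.1 ]
mask rows 240 281 cols 165 200 n 974
c15 axis at [ 0.6418 -0.2663] off TCP mm [-3.6  1.4] cost 0.063
30.35 [ 0.6454 -0.2677  0.1065] x [ 0.599 -0.8   -0.036] z [-0.039  0.016 -0.999] w 0.06187565185177742 F [0.4 0.7 0.3] q [-0.39  0.76  0.46  1.32 -0.    2.1 ]
mask rows 162 208 cols 305 330 n 929
s15 axis at [ 0.641  -0.2674] off TCP mm [-4.5  0.3] cost 0.099
```

Call:
apply_moves:
  moves:
    - [[-1,1,3,0],[-1,0,6,0],[0,0,7,0],[0,0,7,0],[0,0,5,0],[0,0,2,0],[0,0,0,0],[0,0,0,0],[0,0,0,0],[0,0,0,0]]
  hand: 0.45

```text
clock: 31.35
eef_pos: [0.6415, -0.2665, 0.0729]
tool_rot: [0.894, -0.447, -0.021, 0.002]
ft_force: [0.8, 0.9, -0.1]
grip_width: 0.0623
```

Call:
apply_moves:
  moves:
    - [[0,0,0,0],[0,0,0,0],[0,0,0,0],[0,0,0,0],[0,0,0,0],[0,0,0,0],[0,0,-5,0],[0,0,-15,0],[0,0,-25,0],[0,0,-30,0]]
  hand: -1

```text
clock: 32.35
eef_pos: [0.6406, -0.2661, 0.1432]
tool_rot: [0.894, -0.447, -0.029, 0.003]
ft_force: [0.3, 0.3, -1.6]
grip_width: 0.0553
```

```bash
python3 -c "
from pose import *
plan([.5223,.4049,.22],-20,n=18)"
```

```text
32.35 [ 0.6406 -0.2661  0.1432] x [ 0.598 -0.8   -0.049] z [-0.054  0.021 -0.998] w 0.0552758306060656 F [ 0.3  0.3 -1.6] q [-0.39  0.74  0.52  1.41 -0.    2.11]
yaw0 -53.2 dyaw 33.2 D [-118.3  671.    76.8]
[-33.8, -17.1, -4.3, np.float64(-1.84)],[-33.2, -18.1, -4.3, np.float64(-1.84)],[-32.6, -19.2, -4.3, np.float64(-1.84)],[-32.0, -20.2, -4.3, np.float64(-1.84)],[-31.3, -21.3, -4.3, np.float64(-1.84)],[-30.6, -22.3, -4.3, np.float64(-1.84)],[-29.9, -23.2, -4.3, np.float64(-1.84)],[-29.1, -24.2, -4.3, np.float64(-1.84)],[-28.3, -25.1, -4.3, np.float64(-1.84)],[-27.5, -26.0, -4.3, np.float64(-1.84)],[-26.6, -26.9, -4.3, np.float64(-1.84)],[-25.8, -27.7, -4.3, np.float64(-1.84)],[-24.9, -28.5, -4.3, np.float64(-1.84)],[-23.9, -29.3, -4.3, np.float64(-1.84)],[-23.0, -30.1, -4.3, np.float64(-1.84)],[-22.0, -30.8, -4.3, np.float64(-1.84)],[-21.0, -31.5, -4.3, np.float64(-1.84)],[-20.0, -32.2, -4.3, np.float64(-1.84)],
```

Call:
apply_moves:
  moves:
    - [[-15,-5,-12,-1],[-28,-10,-12,-2],[-33,-19,-12,-2],[-32,-20,-12,-2],[-32,-20,-8,-2],[-31,-21,-6,-2],[-31,-22,-2,-2],[-30,-23,0,-2],[-29,-24,0,-2],[-28,-25,0,-2]]
  hand: -1

```text
clock: 33.35
eef_pos: [0.5594, 0.0853, 0.222]
tool_rot: [0.958, -0.287, -0.027, -0.004]
ft_force: [0.8, 0.8, -1.7]
grip_width: 0.0555
```

```bash
python3 -c "
from pose import *
plan([.5223,.4049,.22],-20,n=10)"
```

```text
33.35 [0.5594 0.0853 0.222 ] x [ 0.834 -0.549 -0.054] z [-0.05   0.022 -0.999] w 0.0554870605865043 F [ 0.8  0.8 -1.7] q [0.14 0.42 0.19 1.39 0.03 2.29]
yaw0 -33.3 dyaw 13.3 D [-37.1 319.6  -2. ]
[-20.7, -24.7, 0.2, np.float64(-1.33)],[-20.1, -25.1, 0.2, np.float64(-1.33)],[-19.5, -25.6, 0.2, np.float64(-1.33)],[-18.9, -26.0, 0.2, np.float64(-1.33)],[-18.3, -26.5, 0.2, np.float64(-1.33)],[-17.7, -26.9, 0.2, np.float64(-1.33)],[-17.0, -27.3, 0.2, np.float64(-1.33)],[-16.4, -27.7, 0.2, np.float64(-1.33)],[-15.7, -28.1, 0.2, np.float64(-1.33)],[-15.1, -28.4, 0.2, np.float64(-1.33)],
```

Call:
apply_moves:
  moves:
    - [[-21,-25,1,-1.5],[-21,-26,1,-1.5],[-21,-27,1,-1.5],[-21,-28,1,-1.5],[-20,-29,1,-1.5],[-20,-30,1,-1.5],[-19,-30,1,-1.5],[-16,-30,1,-1.5],[-10,-20,0,0],[-4,-10,0,0]]
  hand: -1

```text
clock: 34.35
eef_pos: [0.4987, 0.4122, 0.2191]
tool_rot: [0.985, -0.17, -0.032, -0.005]
ft_force: [0.5, -0.4, -2.0]
grip_width: 0.0557
```

```bash
python3 -c "
from pose import *
plan([.5223,.4049,.20],n=4)"
```

```text
34.35 [0.4987 0.4122 0.2191] x [ 0.94  -0.335 -0.065] z [-0.061  0.021 -0.998] w 0.05573945643560272 F [ 0.5 -0.4 -2. ] q [0.67 0.58 0.44 1.47 0.05 2.58]
yaw0 -19.6 dyaw 0 D [ 23.6  -7.3 -19.1]
[6.2, -0.3, 4.8, np.float64(0.0)],[6.2, -0.3, 4.8, np.float64(0.0)],[6.2, -0.3, 4.8, np.float64(0.0)],[6.2, -0.3, 4.8, np.float64(0.0)],
```

Call:
apply_moves:
  moves:
    - [[6,0,3,0],[8,0,5,0],[8,-1,5,0],[4,-1,3,0],[0,0,1,0],[0,0,0,0],[0,0,0,0],[0,0,0,0],[0,0,0,0],[0,0,0,0]]
  hand: -1

```text
clock: 35.35
eef_pos: [0.5251, 0.4001, 0.1978]
tool_rot: [0.984, -0.172, -0.033, -0.003]
ft_force: [-0.9, -0.3, -1.9]
grip_width: 0.0555
```

```bash
python3 -c "
from pose import *
snap('scene','c16');z=telemetry.get_obs()['eef_pos'][2]-.0729
upfit('c16',z,False)
plan([.5223,.4029,.17],n=5)"
```

```text
35.4 [0.5251 0.4002 0.1978] x [ 0.938 -0.339 -0.066] z [-0.063  0.018 -0.998] w 0.05544577654479809 F [-0.1 -0.3 -2.1] q [0.63 0.62 0.46 1.45 0.05 2.55]
mask rows 175 220 cols 475 515 n 583
c16 axis at [0.5269 0.4019] off TCP mm [1.9 1.7] cost 0.141
35.4 [0.5251 0.4002 0.1978] x [ 0.938 -0.339 -0.066] z [-0.063  0.018 -0.998] w 0.05544577654479809 F [-0.1 -0.3 -2.1] q [0.63 0.62 0.46 1.45 0.05 2.55]
yaw0 -19.9 dyaw 0 D [ -2.8   2.7 -27.8]
[-0.7, -0.3, 5.6, np.float64(0.0)],[-0.7, -0.3, 5.6, np.float64(0.0)],[-0.7, -0.3, 5.6, np.float64(0.0)],[-0.7, -0.3, 5.6, np.float64(0.0)],[-0.7, -0.3, 5.6, np.float64(0.0)],
```

Call:
apply_moves:
  moves:
    - [[0,0,4,0],[0,0,8,0],[0.5,0,10,0],[0.5,0,12,0],[0.5,0,12,0],[0.5,0,12,0],[0.5,0,10,0],[0.5,0,8,0],[0,0,4,0],[0,0,0,0]]
  hand: -1

```text
clock: 36.4
eef_pos: [0.5208, 0.4002, 0.1081]
tool_rot: [0.985, -0.172, -0.034, -0.002]
ft_force: [1.0, -0.6, -1.8]
grip_width: 0.0552
```

```bash
python3 -c "
from pose import *
plan([.5223,.4029,.092],n=5)"
```

```text
36.4 [0.5208 0.4002 0.1081] x [ 0.939 -0.338 -0.068] z [-0.067  0.015 -0.998] w 0.05517269193658516 F [ 1.  -0.6 -1.8] q [0.63 0.67 0.3  1.25 0.05 2.55]
yaw0 -19.8 dyaw 0 D [  1.5   2.7 -16.1]
[0.1, -0.6, 3.2, np.float64(0.0)],[0.1, -0.6, 3.2, np.float64(0.0)],[0.1, -0.6, 3.2, np.float64(0.0)],[0.1, -0.6, 3.2, np.float64(0.0)],[0.1, -0.6, 3.2, np.float64(0.0)],
```

Call:
apply_moves:
  moves:
    - [[0.5,-0.5,3,0],[0.5,-0.5,4,0],[0.5,-0.5,3,0],[0,-0.5,2,0],[0,0,1,0],[0,0,1,0],[0,0,1,0],[0,0,0,0],[0,0,0,0],[0,0,0,0]]
  hand: -1

```text
clock: 37.4
eef_pos: [0.5235, 0.4029, 0.0942]
tool_rot: [0.985, -0.172, -0.033, -0.003]
ft_force: [-0.6, 0.3, -1.9]
grip_width: 0.0552
```

```bash
python3 -c "
from pose import *
st()"
```

```text
37.4 [0.5235 0.4029 0.0942] x [ 0.939 -0.338 -0.065] z [-0.063  0.018 -0.998] w 0.05521811341621544 F [-0.6  0.3 -1.9] q [0.63 0.68 0.29 1.22 0.05 2.55]
```

Call:
apply_moves:
  moves:
    - [[0,0,1,0],[0,0,1,0],[0,0,1,0],[0,0,1,0],[0,0,0.5,0],[0,0,0.5,0],[0,0,0,0],[0,0,0,0],[0,0,0,0],[0,0,0,0]]
  hand: -1

```text
clock: 38.4
eef_pos: [0.5234, 0.4032, 0.0901]
tool_rot: [0.985, -0.172, -0.032, -0.004]
ft_force: [-0.6, -0.6, 0.5]
grip_width: 0.0557
```

```bash
python3 -c "
from pose import *
st()"
```

```text
38.4 [0.5234 0.4032 0.0901] x [ 0.939 -0.338 -0.065] z [-0.062  0.019 -0.998] w 0.05574816108674383 F [-0.6 -0.6  0.5] q [0.63 0.69 0.28 1.21 0.05 2.55]
```

Call:
apply_moves:
  moves:
    - [[0,0,0,0],[0,0,0,0],[0,0,0,0],[0,0,0,0],[0,0,-3,0],[0.5,0,-10,0],[1,0,-20,0],[1,0,-25,0],[0,0,-25,0],[0,0,-25,0]]
  hand: 0.5

```text
clock: 39.4
eef_pos: [0.5312, 0.3993, 0.1998]
tool_rot: [0.985, -0.172, -0.035, -0.002]
ft_force: [-0.5, -0.2, 0.3]
grip_width: 0.0643
```

```bash
python3 -c "
from pose import *
snap('scene','c17')
upfit('c17',.016,False,at=(.5223,.4049));upfit('c17',.016,True,at=(.5557,.1875))
plan([.437,-.1285,.13],4,n=16)"
```

```text
39.45 [0.5332 0.4004 0.2056] x [ 0.939 -0.338 -0.064] z [-0.06   0.02  -0.998] w 0.06437945240068371 F [1.2 0.1 3.7] q [0.62 0.63 0.5  1.47 0.05 2.54]
mask rows 202 244 cols 464 500 n 913
c17 axis at [0.52   0.4089] off TCP mm [-2.3  4. ] cost 0.085
39.45 [0.5332 0.4004 0.2056] x [ 0.939 -0.338 -0.064] z [-0.06   0.02  -0.998] w 0.06437945240068371 F [1.2 0.1 3.7] q [0.62 0.63 0.5  1.47 0.05 2.54]
mask rows 212 254 cols 373 403 n 1005
c17 axis at [0.5572 0.1929] off TCP mm [1.5 5.4] cost 0.043
39.45 [0.5332 0.4004 0.2056] x [ 0.939 -0.338 -0.064] z [-0.06   0.02  -0.998] w 0.06437945240068371 F [1.2 0.1 3.7] q [0.62 0.63 0.5  1.47 0.05 2.54]
yaw0 -19.8 dyaw 23.8 D [ -96.2 -528.9  -75.6]
[5.5, 33.1, 4.7, np.float64(-1.49)],[4.7, 33.3, 4.7, np.float64(-1.49)],[3.8, 33.4, 4.7, np.float64(-1.49)],[2.9, 33.5, 4.7, np.float64(-1.49)],[2.1, 33.5, 4.7, np.float64(-1.49)],[1.2, 33.6, 4.7, np.float64(-1.49)],[0.3, 33.6, 4.7, np.float64(-1.49)],[-0.5, 33.6, 4.7, np.float64(-1.49)],[-1.4, 33.6, 4.7, np.float64(-1.49)],[-2.3, 33.5, 4.7, np.float64(-1.49)],[-3.2, 33.5, 4.7, np.float64(-1.49)],[-4.0, 33.4, 4.7, np.float64(-1.49)],[-4.9, 33.2, 4.7, np.float64(-1.49)],[-5.7, 33.1, 4.7, np.float64(-1.49)],[-6.6, 32.9, 4.7, np.float64(-1.49)],[-7.5, 32.8, 4.7, np.float64(-1.49)],
```

Call:
apply_moves:
  moves:
    - [[3,18,0,-1],[6,32,0,-2],[5,40,0,-2],[3,42,2,-2],[2,42,3,-2],[1,42,4,-2],[0,42,4,-2],[-1,42,4,-2],[-2,42,5,-2],[-3,42,5,-2]]
  hand: 0.3

```text
clock: 40.45
eef_pos: [0.4804, 0.0142, 0.1823]
tool_rot: [1.0, 0.005, -0.016, -0.015]
ft_force: [1.7, -0.5, -0.6]
grip_width: 0.0555
```

```bash
python3 -c "
from pose import *
plan([.437,-.1285,.10],3.5,n=6)"
```

```text
40.45 [0.4804 0.0142 0.1823] x [ 0.999  0.011 -0.031] z [-0.032  0.03  -0.999] w 0.055497288599609326 F [ 1.7 -0.5 -0.6] q [ 0.01  0.27 -0.14  1.2   0.03  1.57]
yaw0 0.6 dyaw 2.9 D [ -43.4 -142.7  -82.3]
[-7.5, 23.7, 13.7, np.float64(-0.48)],[-7.7, 23.6, 13.7, np.float64(-0.48)],[-7.9, 23.6, 13.7, np.float64(-0.48)],[-8.1, 23.5, 13.7, np.float64(-0.48)],[-8.3, 23.4, 13.7, np.float64(-0.48)],[-8.5, 23.4, 13.7, np.float64(-0.48)],
```

Call:
apply_moves:
  moves:
    - [[-7,25,6,-0.5],[-7,25,10,-0.5],[-7,25,14,-0.5],[-7,24,14,-0.5],[-7,20,14,-0.5],[-6,12,14,-0.5],[-3,5,6,0],[0,0,0,0],[0,0,0,0],[0,0,0,0]]
  hand: 0.3

```text
clock: 41.45
eef_pos: [0.4411, -0.1332, 0.1073]
tool_rot: [1.0, 0.028, -0.006, -0.013]
ft_force: [0.9, 0.1, -0.1]
grip_width: 0.0555
```

```bash
python3 -c "
from pose import *
snap('wrist','w18');plan([.437,-.1285,.022],3.5,n=5)
print(w2px('w18',[[.4312,-.0202,.014],[.4427,-.2061,.014],[.437,-.1285,.014]]))"
```

```text
41.5 [ 0.4413 -0.1332  0.1075] x [ 0.998  0.055 -0.011] z [-0.012  0.025 -1.   ] w 0.055452196612967894 F [ 0.5 -1.1 -0.7] q [-0.31  0.29 -0.32  0.98  0.02  1.21]
yaw0 3.2 dyaw 0.3 D [ -4.3   4.7 -85.5]
[-0.8, -1.0, 17.1, np.float64(-0.06)],[-0.8, -1.0, 17.1, np.float64(-0.06)],[-0.8, -1.0, 17.1, np.float64(-0.06)],[-0.8, -1.0, 17.1, np.float64(-0.06)],[-0.8, -1.0, 17.1, np.float64(-0.06)],
[[312.6  59.1]
 [315.2 346. ]
 [312.9 240.1]]
```

View pics/w18.png

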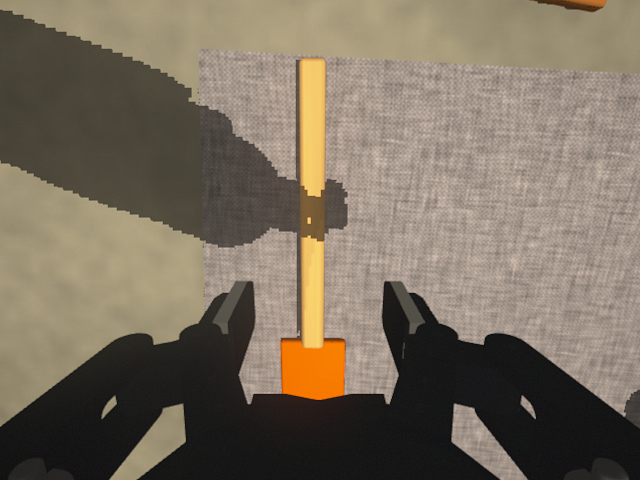

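Call:
apply_moves:
  moves:
    - [[-1,0,6,0],[-1,-1,13,0],[-1,-1,17,0],[0,0,17,0],[0,0,14,0],[0,0,9,0],[0,0,5,0],[0,0,2,0],[0,0,0,0],[0,0,0,0]]
  hand: 0.3

```text
clock: 42.5
eef_pos: [0.4419, -0.1266, 0.0237]
tool_rot: [0.999, 0.031, -0.002, -0.012]
ft_force: [0.5, 0.3, -0.5]
grip_width: 0.0555
```

```bash
python3 -c "
from pose import *
plan([.437,-.1290,.021],3.5,n=1)"
```

```text
42.5 [ 0.4419 -0.1266  0.0237] x [ 0.998  0.063 -0.002] z [-0.004  0.023 -1.   ] w 0.05552261597707683 F [ 0.5  0.3 -0.5] q [-0.29  0.4  -0.43  0.75  0.02  1.22]
yaw0 3.6 dyaw -0.1 D [-4.9 -2.4 -2.7]
[-5.0, 2.1, 2.7, np.float64(0.08)],
```

Call:
apply_moves:
  moves:
    - [[-4,2,1,0],[0,0,0,0],[0,0,0,0],[0,0,0,0],[0,0,0,0],[0,0,0,0],[0,0,0,0],[0,0,0,0],[0,0,0,0],[0,0,0,0]]
  hand: -1

```text
clock: 43.5
eef_pos: [0.4386, -0.1296, 0.024]
tool_rot: [0.999, 0.031, -0.0, -0.011]
ft_force: [-0.4, -0.4, 0.1]
grip_width: 0.0136
```

Call:
apply_moves:
  moves:
    - [[0,0,-5,0],[0,0,-15,0],[0,0,-25,0],[0,0,-25,0],[0,0,-25,0],[0,0,-25,-4],[0,0,-15,-8],[0,0,-5,-8],[0,0,0,-8],[0,0,0,-8]]
  hand: -1

```text
clock: 44.5
eef_pos: [0.4378, -0.1324, 0.1723]
tool_rot: [0.937, 0.35, 0.003, -0.011]
ft_force: [0.3, 0.7, -0.9]
grip_width: 0.0139
```

```bash
python3 -c "
from pose import *
plan([.531,.0486,.16],83.9,n=10)"
```

```text
44.5 [ 0.4378 -0.1324  0.1723] x [0.755 0.655 0.014] z [-0.001  0.023 -1.   ] w 0.01386135498247376 F [ 0.3  0.7 -0.9] q [-0.31  0.21 -0.24  1.13  0.02  0.55]
yaw0 40.9 dyaw 43.0 D [ 93.2 181.  -12.3]
[18.9, -7.6, 1.2, np.float64(-4.3)],[19.4, -6.1, 1.2, np.float64(-4.3)],[19.8, -4.7, 1.2, np.float64(-4.3)],[20.1, -3.2, 1.2, np.float64(-4.3)],[20.3, -1.6, 1.2, np.float64(-4.3)],[20.4, -0.1, 1.2, np.float64(-4.3)],[20.3, 1.4, 1.2, np.float64(-4.3)],[20.1, 2.9, 1.2, np.float64(-4.3)],[19.9, 4.4, 1.2, np.float64(-4.3)],[19.5, 5.9, 1.2, np.float64(-4.3)],
```

Call:
apply_moves:
  moves:
    - [[14,-6,0,-4],[20,-7,0,-5],[21,-5,0,-5],[21,-3,0,-5],[22,-1,0,-5],[22,0,0,-5],[22,2,0,-5],[21,4,0,-5],[14,4,0,-4],[5,3,0,0]]
  hand: -1

```text
clock: 45.5
eef_pos: [0.5199, 0.0418, 0.179]
tool_rot: [0.733, 0.68, 0.007, -0.008]
ft_force: [0.0, -0.0, -1.5]
grip_width: 0.0138
```

Call:
apply_moves:
  moves:
    - [[0,0,0,0],[0,0,0,0],[0,0,0,0],[0,0,0,0],[0,0,0,0],[0,0,0,0],[0,0,0,0],[0,0,0,0],[0,0,0,0],[0,0,0,0]]
  hand: -1

```text
clock: 46.5
eef_pos: [0.5186, 0.0391, 0.1792]
tool_rot: [0.736, 0.677, 0.007, -0.008]
ft_force: [0.1, -0.0, -0.7]
grip_width: 0.014
```

```bash
python3 -c "
from pose import *
plan([.531,.0486,.13],83.9,n=4)"
```

```text
46.5 [0.5186 0.0391 0.1792] x [0.083 0.996 0.021] z [-0.001  0.021 -1.   ] w 0.014027739934554048 F [ 0.1 -0.  -0.7] q [ 0.06  0.32 -0.07  1.18  0.02  0.15]
yaw0 85.3 dyaw -1.4 D [ 12.4   9.5 -49.2]
[2.6, 2.9, 12.3, np.float64(0.34)],[2.6, 2.9, 12.3, np.float64(0.34)],[2.7, 2.9, 12.3, np.float64(0.34)],[2.7, 2.8, 12.3, np.float64(0.34)],
```

Call:
apply_moves:
  moves:
    - [[2,3,4,0.4],[3,4,9,0.5],[2,4,11,0.5],[2,2,11,0],[0,0,8,0],[0,0,3,0],[0,0,0,0],[0,0,0,0],[0,0,0,0],[0,0,0,0]]
  hand: -1

```text
clock: 47.5
eef_pos: [0.5329, 0.0488, 0.1278]
tool_rot: [0.745, 0.667, 0.005, -0.009]
ft_force: [0.0, -0.1, -2.1]
grip_width: 0.0136
```

```bash
python3 -c "
from pose import *
plan([.531,.049,.112],83.7,n=4)
c=snap('scene','c20');im=c['color'][180:290,270:390,::-1]
cv2.imwrite('pics/c20c.png',cv2.resize(im,None,fx=5,fy=5,interpolation=cv2.INTER_CUBIC))
z=telemetry.get_obs()['eef_pos'][2]
print('handle mask, z',z)
s=c['color'].astype(int); m=(s[...,0]-s[...,2]>70)&(s[...,1]>120); 
g=w2px('c20',[[.531-.0+.07,.0486-.0075,z-.01],[.531-.1,.0486+.0107,z-.01]]); print(g)
for v in range(int(g[1,1]),int(g[0,1])+12,6):
    u=np.where(m[v,290:360])[0]+290
    if len(u): print(v,u.min(),u.max(),px2w('c20',[(u.mean(),v)],z-.010))"
```

```text
47.5 [0.5329 0.0488 0.1278] x [0.109 0.994 0.02 ] z [-0.004  0.021 -1.   ] w 0.013608341837802912 F [ 0.  -0.1 -2.1] q [ 0.08  0.39 -0.11  1.07  0.02  0.19]
yaw0 83.8 dyaw -0.1 D [ -1.9   0.2 -15.8]
[-0.0, -0.5, 3.9, np.float64(0.01)],[-0.0, -0.5, 3.9, np.float64(0.01)],[-0.0, -0.5, 3.9, np.float64(0.01)],[-0.0, -0.5, 3.9, np.float64(0.01)],
handle mask, z 0.12788303386002065
[[320.  236.6]
 [331.1 173.8]]
209 325 325 [[0.5294 0.049 ]]
215 321 327 [[0.5454 0.0474]]
221 317 326 [[0.5612 0.0442]]
227 316 325 [[0.5767 0.0411]]
233 317 324 [[0.5919 0.0418]]
239 317 322 [[0.6069 0.0403]]
245 308 329 [[0.6218 0.0388]]
```

Call:
apply_moves:
  moves:
    - [[0,-0.5,4,0],[-0.5,-0.5,7,0],[0,0,7,0],[0,0,5,0],[0,0,3,0],[0,0,2,0],[0,0,2,0],[0,0,0,0],[0,0,0,0],[0,0,0,0]]
  hand: -1

```text
clock: 48.55
eef_pos: [0.532, 0.049, 0.0955]
tool_rot: [0.745, 0.667, 0.006, -0.009]
ft_force: [-1.0, -0.0, -0.7]
grip_width: 0.0143
```

```bash
python3 -c "
from pose import *
plan([.532,.0489,.093],83.8,n=4)"
```

```text
48.55 [0.532  0.049  0.0955] x [0.109 0.994 0.02 ] z [-0.003  0.021 -1.   ] w 0.014265747638939463 F [-1.  -0.  -0.7] q [ 0.08  0.42 -0.15  0.99  0.02  0.19]
yaw0 83.7 dyaw 0.1 D [ 0.  -0.1 -2.5]
[-0.0, 0.0, 0.6, np.float64(-0.01)],[-0.0, 0.0, 0.6, np.float64(-0.01)],[-0.0, 0.0, 0.6, np.float64(-0.01)],[-0.0, 0.0, 0.6, np.float64(-0.01)],
```

Call:
apply_moves:
  moves:
    - [[0,0,1,0],[0,0,1,0],[0,0,1,0],[0,0,0,0],[0,0,0,0],[0,0,0,0],[0,0,0,0],[0,0,0,0],[0,0,0,0],[0,0,0,0]]
  hand: -1

```text
clock: 49.55
eef_pos: [0.5325, 0.0491, 0.093]
tool_rot: [0.745, 0.667, 0.006, -0.008]
ft_force: [-0.1, 1.7, -0.9]
grip_width: 0.014
```

Call:
apply_moves:
  moves:
    - [[0,0,0,0],[0,0,0,0],[0,0,0,0],[0,0,0,0],[0,0,0,0],[0,0,-3,0],[0,0,-10,0],[0,0,-20,0],[0,0,-30,0],[0,0,-30,0]]
  hand: -0.2

```text
clock: 50.55
eef_pos: [0.5297, 0.047, 0.1868]
tool_rot: [0.745, 0.667, 0.003, -0.011]
ft_force: [0.4, -0.1, 0.5]
grip_width: 0.0342
```

Call:
apply_moves:
  moves:
    - [[0,0,-20,0],[0,-10,-10,0],[0,-20,-5,0],[0,-20,0,0],[0,-20,0,0],[0,-20,0,0],[0,-20,0,0],[0,-10,0,0],[0,0,0,0],[0,0,0,0]]
  hand: -0.2

```text
clock: 51.55
eef_pos: [0.4043, 0.0598, 0.2313]
tool_rot: [0.745, 0.667, 0.008, -0.008]
ft_force: [0.1, 0.2, 0.2]
grip_width: 0.0341
```

```bash
python3 -c "
from pose import *
st();a=snap('scene','c21')['color'];b=snap('side','s21')['color']
upfit('c21',.016,False,at=(.5223,.4049));upfit('c21',.016,True,at=(.5557,.1875))
f=lambda i,u0,v0:cv2.resize(i[v0:v0+160,u0:u0+215,::-1],(800,600) if 0 else (400,298),interpolation=cv2.INTER_CUBIC)
A=cv2.resize(a[175:275,295:510,::-1],(800,372),interpolation=cv2.INTER_CUBIC)
B=cv2.resize(b[225:475,250:400,::-1],(137,228));B2=cv2.resize(b[225:345,285:405,::-1],(228,228));C=cv2.resize(b[:,:,::-1],(304,228))
cv2.imwrite('pics/fin.png',np.vstack([A,np.hstack([B,B2,C,np.zeros((228,800-137-228-304,3),np.uint8)])]))"
```

```text
51.55 [0.4043 0.0598 0.2313] x [0.109 0.994 0.021] z [ 0.001  0.021 -1.   ] w 0.03406792950075688 F [0.1 0.2 0.2] q [ 0.13  0.07 -0.25  1.25  0.02  0.24]
51.65 [0.4047 0.0598 0.2312] x [0.109 0.994 0.021] z [ 0.001  0.021 -1.   ] w 0.03441660698570829 F [ 0.   0.9 -0.8] q [ 0.13  0.07 -0.25  1.25  0.02  0.24]
mask rows 201 244 cols 464 500 n 1023
c21 axis at [0.5191 0.409 ] off TCP mm [-3.2  4.1] cost 0.069
51.65 [0.4047 0.0598 0.2312] x [0.109 0.994 0.021] z [ 0.001  0.021 -1.   ] w 0.03441660698570829 F [ 0.   0.9 -0.8] q [ 0.13  0.07 -0.25  1.25  0.02  0.24]
mask rows 212 254 cols 373 403 n 1005
c21 axis at [0.5571 0.1925] off TCP mm [1.4 5. ] cost 0.026
```

View pics/fin.png

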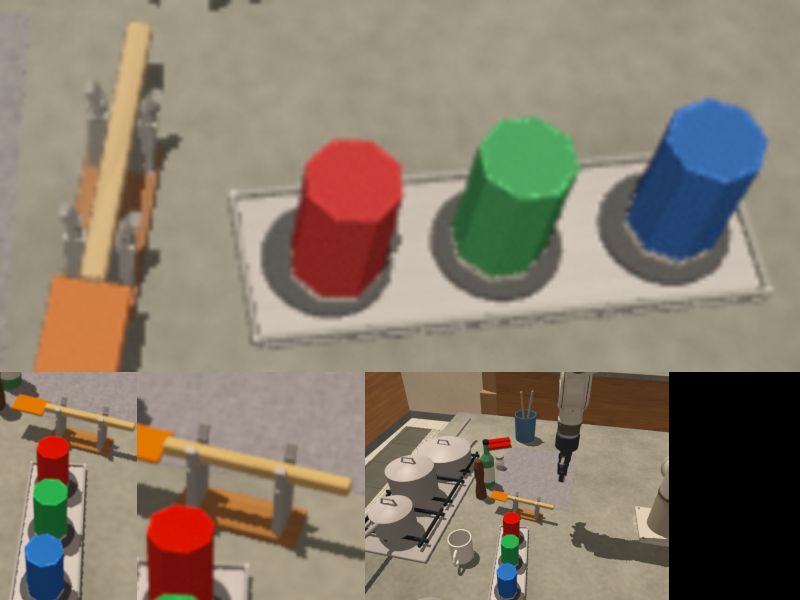

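```bash
python3 -c "
from h import *
e=px2w('c21',[(332.6,181.3),(320,249.5)],.082); u=np.array([.994,-.108]); n=np.array([.108,.994]); s=np.array([.531,.0486]); d=e-s
print(e,d@u,d@n,np.linalg.norm(e[1]-e[0])); print(workorder.job_done())"
```

```text
[[0.4257 0.0635]
 [0.613  0.0417]] [-0.1062774  0.0822532] [0.0034382 0.0019974] 0.1885643921847388
the job is handed in; nothing more can be done
None
```

The red and blue tumblers are upside down on their pegs and the spatula lies in both forks of its rest. I handed the job in at about 52 s on the clock, and no verdict was reported.

**How it was done:** The tool could only stay pointing down. So I held each tumbler lightly at its base end, let the mouth sag onto the counter, and swung it upright over its rim. I then took a firm grip, carried it to its peg and lowered it with only a few newtons of force before letting go. The spatula was gripped at its balance point, turned about 80° and lowered between the fork prongs.

**Last checks, from pictures with the arm clear and nothing touched:**

| Item | Measured | Limit |
|---|---|---|
| Red tumbler, distance from peg axis | about 5 mm | 12 mm |
| Blue tumbler, distance from peg axis | about 5 mm | 12 mm |
| Spatula, along the rest | about 4 mm | 25 mm |
| Spatula, across the rest | about 2–3 mm | 6 mm |

- **Height and tilt:** Both tumblers look upright with the rim down on the foot, but I did not measure their tilt or rim height separately. I also judged the spatula's height only by eye.
- **Bystanders:** The green tumbler looks unmoved in the last picture. I did not measure the salt jar, mill, oil bottle and mug again.

**Checks that disagreed:**
- For the red tumbler, the scene camera fitted well. The side-camera fit was poor, put it about 13 mm away in y, and was not used.
- Several fits made while the gripper hid part of a tumbler were also poor.
- While I was finding the right grip, the red tumbler slipped and fell about 8 mm onto the counter, with no visible effect.

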